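# Empty the parts bin and put the finished pulleys away in the drawer

### The arm

A 6-joint arm with a two-finger parallel gripper is mounted at the origin on the work surface. World frame = base frame: x ahead of the robot, y to its left, z up, the work surface at z = 0. Lengths are in m, angles in rad, forces in N, time in s.
With the tool pointing down it reaches from about 0.225 to 0.725 m from the base axis. Payload 3.1 kg.
Tool frame: the origin (TCP) lies on the mounting face of the last link; the fingertips stand 173 mm ahead of it and the grasp point (between the pads) lies 155 mm ahead of it (env.tip_reach is the y of the fingertips in the tool frame, in m); y points along the fingers, z is the direction in which the jaws open and shut, and the axes are right-handed (so a half turn about y gives the same grasp; the last joint's range is limited). The gripper opens to 85 mm and grips with 20 to 120 N. Pads are 22 mm wide; open, the fingers measure 114 mm over their backs; the gripper's body (76 mm by 85 mm) begins 54 mm behind the grasp point. The pads swing forward as they close: fully open they stand 13 mm farther back than shut.
Start: joints at [-1.386, 0.048, 0.099, 1.622, 0, 1.443], TCP at [0.162, -0.5, 0.405] pointing down, gripper open.
Joint ranges: [-2.91, 2.91], [-0.99, 1.94], [-1.21, 1.42], [-2.12, 2.29], [-1.49, 1.47], [-3.14, 3.14]. Speed limits (rad/s): [2.79, 2.79, 3.14, 3.14, 3.14, 3.14].

### API

Orientations are given as a unit quaternion [x, y, z, w].
In Python, from rig import env gives the robot as it stands.
- The arm moves only by the shell command python3 -m handwheel 'ROWS'. ROWS is JSON, one flat list of numbers, 7 for each row, row after row: the shift along the tool's x, y, z in units of 25 mm (1.0 is 25 mm), then the turn, a rotation vector about the tool's x, y, z in units of 6 degrees (1.0 is 6 degrees), then the opening, from 0 (shut) to 1 (fully open). A call has 1 to 20 rows; each row shifts and turns the commanded pose from where the row before left it, along the tool's axes as they then stand; what a row does not reach is not made up. A row lasts 1/12 s, in which the tool goes at most 41.7 mm and 7.16 degrees, less where a joint would pass 70% of its speed; a pose out of reach is approached as far as the arm can. A call is refused whole if a number of a shift passes 1 or a number of a turn 1, either way. A call with a gripper value outside its range is refused whole. The fingers move at their own pace and stop on an object; the grip force is fixed at half the most. Time passes only in rows, so rows that do not move let the fingers close. It gives the time, the measured TCP pose, the force and the opening at its end, in the units of the state.
- env.sense(): the state, without advancing time (a new reading comes with each control period).
- env.camera(name): name is "side" or "top" or "wrist"; returns the picture (420x560x3 uint8, red, green, blue); there is no depth.
- env.camera_model(name): a dict with "vfov" (degrees; the focal length in pixels is half the picture's height over the tangent of half this angle, whatever the lens; pixels are square), "cx", "cy" (the principal point, pixels), "D" ([k1, k2, p1, p2, k3] as OpenCV has them; the pictures are not rectified), "view" (4x4, takes a point from world to camera coordinates); the wrist camera has in their place "tool_from_camera" (4x4, takes a point from camera to tool coordinates, whose origin is the TCP and whose axes are the tool frame's). Camera axes: x right, y down, z forward; pixel columns grow to the right and rows downward; lengths in m; the calibration is good to about 2 mm. A picture is of the moment at which its call begins: read the wrist's pose just before it. camera_model takes no time and is no camera call.
- env.finish_job(): hands the job in, once; it reports no verdict.
The state is a dict: "time_s": time; "qpos": joint angles; "qvel": joint speeds; "joint_torque": joint torques, N m; "tool_pos": TCP position; "tcp_rot": TCP orientation; "ft_force": force on the tool from outside, world axes, zero at the start; "wrist_torque": the same for the moment, N m; "gripper_width": opening from 0.0 (shut) to 1.0 (fully open).
Only numpy, scipy, OpenCV 4.12 (cv2) and the standard library are available. Lean on these libraries where they do the work, as an engineer would, in place of code of your own. Each camera call takes 0.05 s, during which the arm holds its last target. There are 200 camera calls.

### The job

Turn the black parts bin over to the finished pulleys: tip its aluminium offcuts into the steel scrap bin, set the empty bin upright in the upper drawer of the grey cabinet, put every timing-belt pulley lying on the bench into it, and push the drawer fully shut. Leave the bearing, the nut and the other things on the bench where they are.

Things in the scene. Friction and masses are not known exactly. Their poses are not given: they have to be found in the camera images.
- drawer (a joint): slide of the cabinet's upper drawer, 0 = shut, 0.18 = fully out (m). It starts shut or up to 50 mm out, runs on slides with about 2 N of friction and stays where it is left; it slides along its own -x axis (see drawer_in).
- drawer_handle (a point): middle of the drawer's straight steel pull bar: 130 mm long (along y of drawer_in), 10 mm thick front to back and 12 mm high, its back 45 mm off the drawer's front face; the bar is open above and below except for a post 8 mm wide at each end. Centre 130 mm above the table, 40 mm below the cabinet's top. Moves with the drawer.
- drawer_in (a point): centre of the drawer's inner floor (79 mm above the table); moves with the drawer. x points into the cabinet (the drawer opens along -x), y across it, z up. Inside: 230 mm (x) by 322 mm (y); walls 67 mm high above the floor, front panel 77 mm; the panel's outer face is at x = -135 mm. With the drawer 180 mm out, the part from x = -115 to +60 mm is open above.
- cabinet_edge (a point): middle of the front top edge of the grey steel cabinet fixed to the bench: 360 mm wide, 280 mm deep, top 170 mm above the table. Its body covers all of the drawer but the part pulled out in front of this edge; free height in the drawer under the top board is 81 mm. Axes as drawer_in.
- bin_center (a point): centre of the black plastic scoop-front parts bin, 25 mm above its underside: 170 mm long (x), 110 mm wide (y), floor and walls 4 mm, side walls 50 mm high, z up, 160 g empty. At its +x end, in place of a wall, the floor ramps up at 25 degrees over the last 45 mm to a pouring lip. At the start it stands on the table, lip to the robot's left, and holds 3 to 5 offcuts.
- bin_grip (a point): middle of the flat grip wall at the bin's -x end: wall 8 mm thick, 110 mm wide, 62 mm high; this point is 50 mm above the bin's underside, 12 mm below the wall's top (bin_center + [-81, 0, +25] mm in the bin's axes). At the start no offcut lies within 30 mm of the wall.
- bin_lip (a point): middle of the bin's pouring lip (bin_center + [85, 0, -2] mm in the bin's axes).
- scrap_in (a point): centre of the inner floor (3 mm above the table) of the dark sheet-steel scrap bin, an open box fixed to the bench, 170 mm (x) by 240 mm (y) outside, walls 3 mm, 70 mm high, a few flat bits already lying in it.
- offcut0_center (a point): centre of an aluminium offcut in the bin: a round slug 21 mm across and 20 mm long, 20 g. Absent in some runs.
- offcut1_center (a point): centre of an aluminium offcut in the bin: a block 20 x 22 x 18 mm, 20 g. Absent in some runs.
- offcut2_center (a point): centre of an aluminium offcut in the bin: a round slug 21 mm across and 20 mm long, 20 g. Absent in some runs.
- offcut3_center (a point): centre of an aluminium offcut in the bin: a block 20 x 22 x 18 mm, 20 g. Absent in some runs.
- offcut4_center (a point): centre of an aluminium offcut in the bin: a round slug 21 mm across and 20 mm long, 20 g. Absent in some runs.
- pulley0_center (a point): centre, half-way up, of a loose aluminium timing-belt pulley standing on the bench: toothed drum between two 36 mm flanges, 22 mm high, with a hub 20 mm across and 10 mm high on top; 32 mm high in all, about 60 g; z is its axis. Absent in some runs.
- pulley1_center (a point): centre, half-way up, of a loose aluminium timing-belt pulley standing on the bench: toothed drum between two 36 mm flanges, 22 mm high, with a hub 20 mm across and 10 mm high on top; 32 mm high in all, about 60 g; z is its axis. Absent in some runs.
- pulley2_center (a point): centre, half-way up, of a loose aluminium timing-belt pulley standing on the bench: toothed drum between two 36 mm flanges, 22 mm high, with a hub 20 mm across and 10 mm high on top; 32 mm high in all, about 60 g; z is its axis. Absent in some runs.
- pulley3_center (a point): centre, half-way up, of a loose aluminium timing-belt pulley standing on the bench: toothed drum between two 36 mm flanges, 22 mm high, with a hub 20 mm across and 10 mm high on top; 32 mm high in all, about 60 g; z is its axis. Absent in some runs.
- pulley4_center (a point): centre, half-way up, of a loose aluminium timing-belt pulley standing on the bench: toothed drum between two 36 mm flanges, 22 mm high, with a hub 20 mm across and 10 mm high on top; 32 mm high in all, about 60 g; z is its axis. Absent in some runs.
- bearing: ball bearing, 42 mm across, 12 mm high, plain ring without teeth or hub, lying among the pulleys; not part of the job. Origin at the centre of its underside.
- nut: hexagon nut, 30 mm across flats, 16 mm high, lying between the scrap bin and the cabinet; not part of the job. Origin at the centre of its underside.
- screwdriver: screwdriver lying on the bench near the robot, about 200 mm long along its x; not part of the job.
- oil: white oil bottle, 48 mm across and 130 mm high, standing at the back; not part of the job. Origin at the centre of its underside.
- caliper: digital caliper, 230 mm long along its x, lying on the bench near the robot; not part of the job.
- tape: roll of yellow tape, 76 mm across, 24 mm high, lying at the back right; not part of the job. Origin at the centre of its underside.
Mind the look-alikes: they are no part of the job. What is shaped like the part that bears bin_center but blue is not meant.

How it is judged:
By the outcome, as a careful person would: the job done as asked, in the order asked, and still so for the second after the job is handed in, with the robot touching nothing.
Of pulley0, pulley1, pulley2, pulley3, pulley4 only 3 to 5 are there at a start; the rules pass over those that are not, and their reading is None.
Of offcut0, offcut1, offcut2, offcut3, offcut4 only 3 to 5 are there at a start; the rules pass over those that are not, and their reading is None.
At some moment in a run one of pulley0, pulley1, pulley2, pulley3, pulley4 may be knocked a few centimetres aside while the robot is not near it.
It also fails if it takes over 208 s, if anything falls off the work surface, if the arm or the gripper's body presses on something with over 40 N, if the wrist force passes 120 N, or if a joint passes its speed limit or range.

## Working session

There is one attempt and no reset: what is moved stays moved. The work goes in short steps, Python scripts to look and compute and a shell command to move; the robot and the scene stay as the last step left them, time stands still between calls to the robot, and variables do not carry over. Pictures are saved under pics/ and viewed, about 12 in all and at most 16, crops included, and the job is handed in when it is done.

```bash
ls; mkdir -p pics; cat > h.py <<'E'
import numpy as np, cv2
from scipy.spatial.transform import Rotation as R
from rig import env
def cam(n):
    m=env.camera_model(n); f=210/np.tan(np.radians(m["vfov"]/2))
    K=np.array([[f,0,m["cx"]],[0,f,m["cy"]],[0,0,1]]); D=np.array(m["D"],float)
    if "view" in m: T=np.linalg.inv(np.array(m["view"]))
    else:
        s=env.sense(); W=np.eye(4); W[:3,:3]=R.from_quat(s["tcp_rot"]).as_matrix(); W[:3,3]=s["tool_pos"]
        T=W@np.array(m["tool_from_camera"])
    return K,D,T
def ray(c,u,v):
    K,D,T=c; p=cv2.undistortPoints(np.array([[[u,v]]],float),K,D)[0,0]
    return T[:3,3],T[:3,:3]@np.array([p[0],p[1],1])
def onz(c,u,v,z):
    o,d=ray(c,u,v); return o+d*(z-o[2])/d[2]
def proj(c,P):
    K,D,T=c; V=np.linalg.inv(T)
    return cv2.projectPoints(np.atleast_2d(np.array(P,float)),cv2.Rodrigues(V[:3,:3])[0],V[:3,3],K,D)[0][:,0]
def snap(n,name,up=1.0,crop=None):
    c=cam(n); im=env.camera(n); 
    cv2.imwrite(f"pics/{name}_raw.png",im[:,:,::-1])
    return im,c
E
python3 - <<'E'
from h import *
a,_=snap("top","t0"); b,_=snap("side","s0")
cv2.imwrite("pics/t0.png",cv2.resize(a[:,:,::-1],(800,600),interpolation=cv2.INTER_CUBIC))
cv2.imwrite("pics/s0.png",cv2.resize(b[:,:,::-1],(800,600),interpolation=cv2.INTER_CUBIC))
for n in("top","side"):
    c=cam(n); print(n,c[2].round(3).tolist(),c[0].round(1).tolist())
print(env.camera_model("wrist")); s=env.sense(); print(s)
print(R.from_quat(s["tcp_rot"]).as_matrix().round(3))
E
```

```text
pics
top [[0.022, -0.971, 0.239, 0.235], [-1.0, -0.02, 0.01, 0.076], [-0.005, -0.239, -0.971, 1.155], [0.0, 0.0, 0.0, 1.0]] [[400.3, 0.0, 283.0], [0.0, 400.3, 207.7], [0.0, 0.0, 1.0]]
side [[-0.984, -0.138, 0.115, 0.346], [-0.179, 0.692, -0.699, 0.948], [0.017, -0.709, -0.705, 1.017], [0.0, 0.0, 0.0, 1.0]] [[403.2, 0.0, 276.9], [0.0, 403.2, 211.3], [0.0, 0.0, 1.0]]
{'vfov': 59.85046068145966, 'cx': 280.9602589026388, 'cy': 209.85524417493798, 'D': array([-0.08783577,  0.        ,  0.        ,  0.        ,  0.        ]), 'tool_from_camera': array([[-2.61334747e-04,  9.47903835e-01,  3.18556512e-01,
        -8.12331020e-02],
       [-4.13788812e-04, -3.18556598e-01,  9.47903752e-01,
         3.07616894e-02],
       [ 9.99999880e-01,  1.15905067e-04,  4.75481910e-04,
         2.97556564e-04],
       [ 0.00000000e+00,  0.00000000e+00,  0.00000000e+00,
         1.00000000e+00]])}
{'time_s': 0.1, 'qpos': array([-1.38579053e+00,  4.87189218e-02,  9.77231449e-02,  1.62201084e+00,
        1.30554325e-05,  1.44299868e+00]), 'qvel': array([-0.00155864, -0.00369885,  0.00352961, -0.00065482,  0.00012514,
        0.00137289]), 'joint_torque': array([ 2.48311480e-03, -3.39852548e+01,  3.20935142e+01,  1.58249756e-02,
       -5.57236910e-05,  1.14116322e-06]), 'tool_pos': array([ 0.16151318, -0.49934231,  0.40359611]), 'tcp_rot': array([-0.11016005,  0.69925679, -0.69769426,  0.11012458]), 'ft_force': array([-0.39203135, -0.14467854, -0.18458489]), 'wrist_torque': array([ 0.04936842,  0.01516233, -0.02577023]), 'gripper_width': 0.9959221998395132}
[[-0.951 -0.     0.308]
 [-0.308  0.002 -0.951]
 [-0.    -1.    -0.002]]
```

View pics/t0.png

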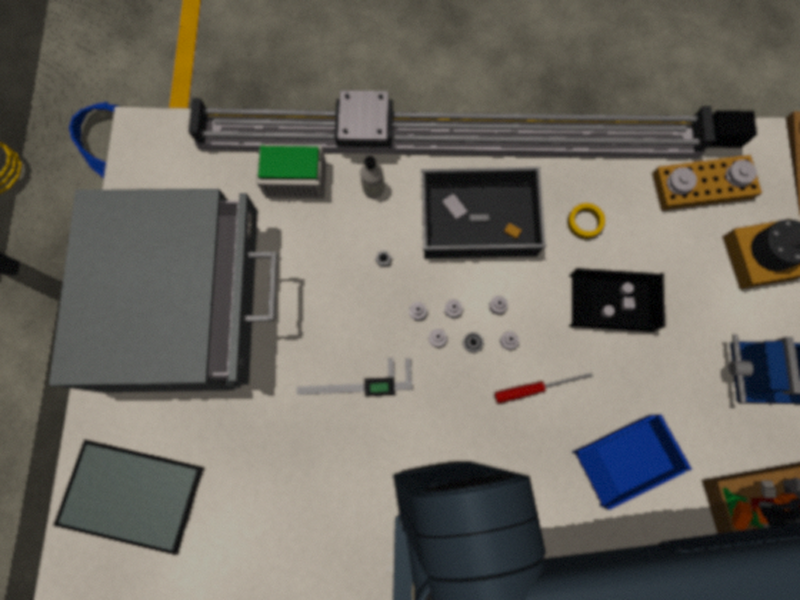

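View pics/s0.png

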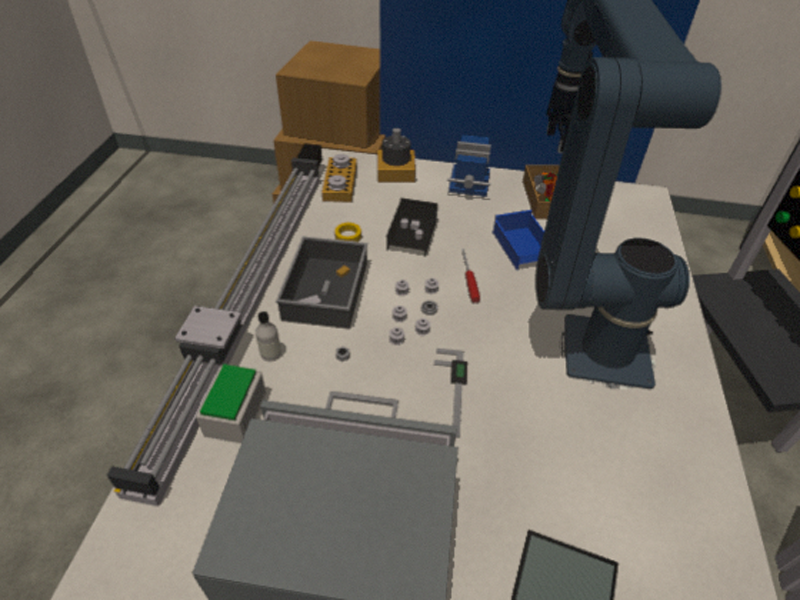

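Pictures (2 viewed). The top view shows the cabinet on the left, with the drawer slightly out and the handle at about (262-275, 285). The black bin is at (618,300), the scrap bin at (483,212) and the nut at (384,259). The five pulleys are at (419,312), (454,309), (498,305), (438,338) and (510,340), with the bearing at (473,342).

```bash
python3 - <<'E'
from h import *
c=cam("top"); im=cv2.imread("pics/t0_raw.png")
def w(n,u,v,z): print(n,onz(c,u*.7,v*.7,z).round(3)[:2])
for p in [(419,312),(454,309),(498,305),(438,338),(510,340)]: w("pul",*p,.032)
w("bearing",473,342,.012); w("nut",384,259,.016)
# handle: bright pixels around
g=cv2.cvtColor(im,cv2.COLOR_BGR2GRAY)
w("handle corners",272,253,.136); w("handle",272,319,.136); w("handle mid",273,286,.136)
w("cab edge top",222,190,.17); w("cab edge bot",212,384,.17)
w("panel top",248,197,.156);w("panel bot",236,380,.156)
for q in [(422,171),(541,168),(543,247),(424,250)]: w("scrap rim",*q,.07)
# bin mask
hsv=cv2.cvtColor(im,cv2.COLOR_BGR2HSV); m=(hsv[:,:,2]<45).astype(np.uint8); m[:180]=0;m[235:]=0;m[:,:390]=0;m[:,475:]=0
cs,_=cv2.findContours(m,0,2); k=max(cs,key=cv2.contourArea); print(cv2.minAreaRect(k), k.reshape(-1,2).min(0),k.reshape(-1,2).max(0))
for z in(.05,.062): 
  for p in cv2.boxPoints(cv2.minAreaRect(k)): print(z,onz(c,*p,z).round(3)[:2])
cv2.imwrite("pics/t0c.png",cv2.resize(np.hstack([im[170:270,380:480],im[120:220+0,140:240]]),(800,400),interpolation=cv2.INTER_CUBIC))
E
```

```text
pul [0.48  0.057]
pul [ 0.488 -0.014]
pul [ 0.498 -0.102]
pul [0.428 0.018]
pul [ 0.427 -0.124]
bearing [ 0.425 -0.054]
nut [0.596 0.131]
handle corners [0.565 0.335]
handle [0.439 0.325]
handle mid [0.501 0.328]
cab edge top [0.674 0.428]
cab edge bot [0.317 0.41 ]
panel top [0.668 0.383]
panel bot [0.326 0.374]
scrap rim [0.77  0.056]
scrap rim [ 0.781 -0.189]
scrap rim [ 0.61  -0.187]
scrap rim [0.599 0.049]
((431.95135498046875, 210.27822875976562), (66.0586166381836, 40.2339973449707), 3.5763344764709473) [400 189] [464 231]
0.05 [ 0.454 -0.235]
0.05 [ 0.572 -0.248]
0.05 [ 0.563 -0.434]
0.05 [ 0.447 -0.417]
0.062 [ 0.452 -0.232]
0.062 [ 0.568 -0.245]
0.062 [ 0.559 -0.428]
0.062 [ 0.444 -0.412]
```

View pics/t0c.png

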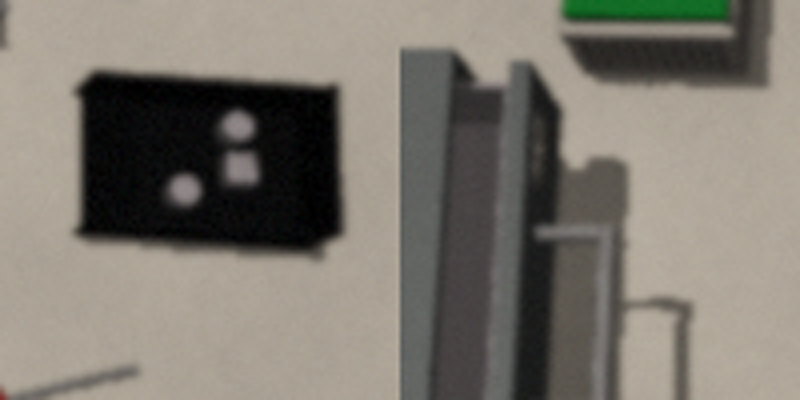

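The crop shows three offcuts in the black bin and the drawer about 26 mm out (3 of 3 measuring turns used, 3 pictures viewed). First I turn the tool so its jaws open along the drawer's slide axis.

```bash
cat >> h.py <<'E'
def go(x,y,z,yaw=None,tilt=0):
    """print shift in tool units (25mm) from now to TCP target, and rotvec in 6deg units"""
    s=env.sense(); M=R.from_quat(s["tcp_rot"]); p=np.array(s["tool_pos"])
    d=M.inv().apply(np.array([x,y,z])-p)/.025
    print("t",round(s["time_s"],1),"pos",p.round(3),"shift",d.round(2),"F",np.round(s["ft_force"],1),"w",round(s["gripper_width"],2),end=" ")
    if yaw is not None:
        a=np.radians(yaw); zz=np.array([np.cos(a),np.sin(a),0]); yy=np.array([0,0,-1.]); xx=np.cross(yy,zz)
        T=R.from_matrix(np.stack([xx,yy,zz],1)); print("turn",np.degrees((M.inv()*T).as_rotvec()).round(1)/6,end="")
    print()
E
python3 -m handwheel '[0,0,0,0,-1,0,1, 0,0,0,0,-1,0,1, 0,0,0,0,-1,0,1, 0,0,0,0,-1,0,1, 0,0,0,0,-1,0,1, 0,0,0,0,-1,0,1, 0,0,0,0,-1,0,1, 0,0,0,0,-1,0,1, 0,0,0,0,-1,0,1, 0,0,0,0,-1,0,1, 0,0,0,0,-1,0,1, 0,0,0,0,-1,0,1, 0,0,0,0,-1,0,1, 0,0,0,0,-1,0,1]'
python3 -m handwheel '[0,0,0,0,-1,0,1, 0,0,0,0,-1,0,1, 0,0,0,0,-1,0,1, 0,0,0,0,-1,0,1, 0,0,0,0,-1,0,1, 0,0,0,0,-1,0,1, 0,0,0,0,-1,0,1, 0,0,0,0,-1,0,1, 0,0,0,0,-1,0,1, 0,0,0,0,-1,0,1, 0,0,0,0,-1,0,1, 0,0,0,0,-1,0,1, 0,0,0,0,-1,0,1, 0,0,0,0,-0.5,0,1, 0,0,0,0,0,0,1]'
python3 -c "
from h import *
go(.501,.328,.40,92.9); print(env.sense()['qpos'].round(2))"
```

```text
time_s: 1.27
tool_pos: [0.1615, -0.4994, 0.404]
tcp_rot: [-0.55, 0.444, -0.444, 0.551]
ft_force: [0.2, -0.8, 0.3]
gripper_width: 0.995
time_s: 2.52
tool_pos: [0.1615, -0.4994, 0.404]
tcp_rot: [-0.706, -0.018, 0.018, 0.707]
ft_force: [0.1, -0.5, -0.3]
gripper_width: 1.0
t 2.5 pos [ 0.162 -0.499  0.404] shift [15.28  0.2  32.35] F [ 0.1 -0.5 -0.3] w 1.0 turn [-0.01666667  0.01666667 -0.        ]
[-1.39  0.05  0.1   1.62 -0.   -1.44]
```

```bash

python3 -m handwheel '[0.46,0,0.98,0,0,0,1, 0.46,0,0.98,0,0,0,1, 0.46,0,0.98,0,0,0,1, 0.46,0,0.98,0,0,0,1, 0.46,0,0.98,0,0,0,1, 0.46,0,0.98,0,0,0,1, 0.46,0,0.98,0,0,0,1, 0.46,0,0.98,0,0,0,1, 0.46,0,0.98,0,0,0,1, 0.46,0,0.98,0,0,0,1, 0.46,0,0.98,0,0,0,1, 0.46,0,0.98,0,0,0,1, 0.46,0,0.98,0,0,0,1, 0.46,0,0.98,0,0,0,1, 0.46,0,0.98,0,0,0,1, 0.46,0,0.98,0,0,0,1, 0.46,0,0.98,0,0,0,1]'
python3 -m handwheel '[0.46,0,0.98,0,0,0,1, 0.46,0,0.98,0,0,0,1, 0.46,0,0.98,0,0,0,1, 0.46,0,0.98,0,0,0,1, 0.46,0,0.98,0,0,0,1, 0.46,0,0.98,0,0,0,1, 0.46,0,0.98,0,0,0,1, 0.46,0,0.98,0,0,0,1, 0.46,0,0.98,0,0,0,1, 0.46,0,0.98,0,0,0,1, 0.46,0,0.98,0,0,0,1, 0.46,0,0.98,0,0,0,1, 0.46,0,0.98,0,0,0,1, 0.46,0,0.98,0,0,0,1, 0.46,0,0.98,0,0,0,1, 0.46,0,0.98,0,0,0,1, 0,0,0,0,0,0,1]'
python3 - <<'E'
from h import *
go(.501,.328,.40,92.9); print(env.sense()['qpos'].round(2))
im,c=snap("wrist","w1"); cv2.imwrite("pics/w1.png",im[:,:,::-1])
for p in proj(c,[[.501,.328,.136],[.565,.335,.136],[.439,.325,.136]]): print(p.round(0))
E
```

```text
time_s: 3.93
tool_pos: [0.3357, -0.0722, 0.4045]
tcp_rot: [0.707, 0.017, -0.017, -0.707]
ft_force: [0.0, -0.7, 0.4]
gripper_width: 1.001
time_s: 5.35
tool_pos: [0.5004, 0.3308, 0.402]
tcp_rot: [-0.706, -0.018, 0.019, 0.707]
ft_force: [-0.1, -0.6, -0.7]
gripper_width: 0.999
t 5.3 pos [0.5   0.331 0.402] shift [ 0.02  0.08 -0.11] F [-0.1 -0.6 -0.7] w 1.0 turn [-0.01666667  0.01666667 -0.01666667]
[0.47 0.25 0.32 1.64 0.   0.42]
[277. 216.]
[282. 298.]
[277. 124.]
```

View pics/w1.png

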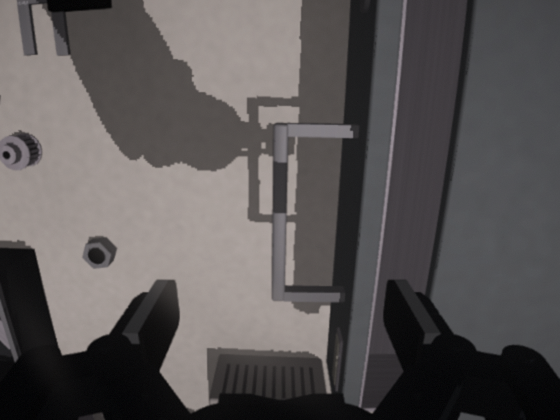

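The wrist view shows the pull bar at u≈280, v 125–298, which matches the estimate to about 1 mm. Next I narrow the jaws, go down, grip and pull.

```bash

python3 -m handwheel '[0,0,-0.05,0,0,0,0.5, 0,0,0,0,0,0,0.5, 0,0,0,0,0,0,0.5, 0,0.5,0,0,0,0,0.5, 0,0.9,0,0,0,0,0.5, 0,0.9,0,0,0,0,0.5, 0,0.9,0,0,0,0,0.5, 0,0.9,0,0,0,0,0.5, 0,0.5,0,0,0,0,0.5, 0,0.1,0,0,0,0,0.5, 0,0,0,0,0,0,0, 0,0,0,0,0,0,0, 0,0,0,0,0,0,0, 0,0,0,0,0,0,0, 0,0,0,0,0,0,0, 0,0,0,0,0,0,0, 0,0,0,0,0,0,0, 0,0,0,0,0,0,0]'
python3 -c "
from h import *
go(.501,.328,.285,92.9)"
```

```text
time_s: 6.9
tool_pos: [0.4998, 0.3264, 0.2894]
tcp_rot: [-0.706, -0.019, 0.017, 0.708]
ft_force: [-2.4, 1.3, 6.5]
gripper_width: 0.097
t 6.9 pos [0.5   0.326 0.289] shift [0.05 0.18 0.06] F [-2.4  1.3  6.5] w 0.1 turn [-0.01666667  0.          0.03333333]
```

```bash

python3 -m handwheel '[0,0,-0.3,0,0,0,0, 0,0,-0.5,0,0,0,0, 0,0,-0.5,0,0,0,0, 0,0,-0.5,0,0,0,0, 0,0,-0.5,0,0,0,0, 0,0,-0.5,0,0,0,0, 0,0,-0.5,0,0,0,0, 0,0,-0.5,0,0,0,0, 0,0,-0.5,0,0,0,0, 0,0,-0.5,0,0,0,0, 0,0,-0.5,0,0,0,0, 0,0,-0.4,0,0,0,0, 0,0,-0.2,0,0,0,0, 0,0,0,0,0,0,0]'
python3 -m handwheel '[0,0,-0.1,0,0,0,0, 0,0,-0.1,0,0,0,0, 0,0,0,0,0,0,0]'
python3 -m handwheel '[0,0,-0.1,0,0,0,0, 0,0,-0.1,0,0,0,0, 0,0,0,0,0,0,0]'
python3 -c "
from h import *
go(.501,.328,.285,92.9)"
```

```text
time_s: 8.07
tool_pos: [0.5056, 0.1811, 0.2894]
tcp_rot: [-0.702, -0.018, 0.019, 0.711]
ft_force: [-6.9, 11.0, 9.6]
gripper_width: 0.1
time_s: 8.32
tool_pos: [0.5057, 0.1794, 0.2893]
tcp_rot: [-0.699, -0.019, 0.02, 0.715]
ft_force: [-8.0, 21.4, 7.5]
gripper_width: 0.101
time_s: 8.57
tool_pos: [0.5058, 0.1775, 0.2893]
tcp_rot: [-0.695, -0.02, 0.021, 0.718]
ft_force: [-8.6, 33.4, 5.0]
gripper_width: 0.102
t 8.6 pos [0.506 0.178 0.289] shift [0.16 0.37 6.01] F [-8.6 33.4  5. ] w 0.1 turn [-0.31666667  0.08333333 -0.01666667]
```

The drawer has reached its stop (force is rising). I release it, rise and head for the bin.

```bash

python3 -m handwheel '[0,0,0.25,0,0,0,0.1, 0,0,0,0,0,0,0.5, 0,0,0,0,0,0,0.5, 0,0,0,0,0,0,0.5, 0,0,0,0,0,0,0.5, 0,-0.4,0,0,0,0,0.5, 0,-0.9,0,0,0,0,0.5, 0,-0.9,0,0,0,0,0.5, 0,-0.9,0,0,0,0,0.5, 0,-0.9,0,0,0,0,0.5, 0,-0.9,0,0,0,0,0.5, 0,0,0,0,0,0,0.5]'
python3 - <<'E'
from h import *
go(.508,-.42,.40,88); print(env.sense()['qpos'].round(2))
im,c=snap("wrist","w2"); cv2.imwrite("pics/w2.png",im[:,:,::-1])
c=cam("top"); im,c=snap("top","t2")
E
```

```text
time_s: 9.57
tool_pos: [0.508, 0.1745, 0.4162]
tcp_rot: [-0.706, -0.021, 0.014, 0.707]
ft_force: [1.3, 0.2, 0.9]
gripper_width: 0.498
t 9.6 pos [0.508 0.174 0.416] shift [ -1.2    0.61 -23.75] F [1.3 0.2 0.9] w 0.5 turn [-0.01666667  0.81666667  0.1       ]
[ 0.21  0.08  0.15  1.64 -0.    0.16]
```

```bash

python3 -m handwheel '[0,0,-0.5,0,0.8,0.1,0.5, 0,0,-1,0,0,0,0.5, 0,0,-1,0,0,0,0.5, 0,0,-1,0,0,0,0.5, 0,0,-1,0,0,0,0.5, 0,0,-1,0,0,0,0.5, 0,0,-1,0,0,0,0.5, 0,0,-1,0,0,0,0.5, 0,0,-1,0,0,0,0.5, 0,0,-1,0,0,0,0.5, 0,0,-1,0,0,0,0.5, 0,0,-1,0,0,0,0.5]'
python3 -m handwheel '[0,0,-1,0,0,0,0.5, 0,0,-1,0,0,0,0.5, 0,0,-1,0,0,0,0.5, 0,0,-1,0,0,0,0.5, 0,0,-1,0,0,0,0.5, 0,0,-1,0,0,0,0.5, 0,0,-1,0,0,0,0.5, 0,0,-1,0,0,0,0.5, 0,0,-1,0,0,0,0.5, 0,0,-1,0,0,0,0.5, 0,0,-1,0,0,0,0.5, 0,0,-0.5,0,0,0,0.5, 0,0,0,0,0,0,0.5]'
python3 - <<'E'
from h import *
go(.505,-.414,.40,88); print(env.sense()['qpos'].round(2))
im,c=snap("wrist","w3"); 
b=np.clip(im.astype(float)*2.2,0,255).astype(np.uint8); cv2.imwrite("pics/w3.png",b[:,:,::-1])
print(proj(c,[[.505,-.414,.062],[.508,-.333,.05]]).round(0))
E
```

```text
time_s: 10.67
tool_pos: [0.4981, -0.1138, 0.408]
tcp_rot: [-0.707, 0.017, -0.007, 0.707]
ft_force: [0.3, -0.1, -0.6]
gripper_width: 0.502
time_s: 11.75
tool_pos: [0.4883, -0.4026, 0.4068]
tcp_rot: [-0.706, 0.018, -0.008, 0.708]
ft_force: [0.6, 1.2, -0.5]
gripper_width: 0.507
t 11.8 pos [ 0.488 -0.403  0.407] shift [ 0.69  0.26 -0.43] F [ 0.6  1.2 -0.5] w 0.51 turn [-0.01666667 -0.01666667 -0.13333333]
[-0.79  0.35  0.45  1.68 -0.01 -0.76]
[[269. 209.]
 [356. 205.]]
```

View pics/w3.png

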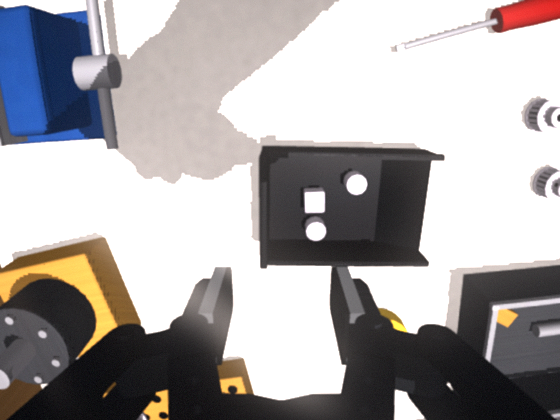

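The wrist view shows the grip wall with its top edge from (262,147) to (265,265). Three offcuts lie well inside, the nearest at (313,200).

```bash

python3 - <<'E'
from h import *
c=cam("wrist")
a=onz(c,264.5,148,.062); b=onz(c,266,265,.062); print(a.round(4),b.round(4),np.linalg.norm(a-b).round(4)); m=(a+b)/2
d=b-a; print("bin yaw",np.degrees(np.arctan2(d[1],d[0]))+90)
for q in[(305,200),(307,230)]: print(onz(c,*q,.012).round(3))
go(m[0],m[1],.2025,88)
E
```

```text
[ 0.4504 -0.4137  0.062 ] [ 0.562  -0.4177  0.062 ] 0.1116
bin yaw 87.93888540835046
[ 0.513 -0.376  0.012]
[ 0.547 -0.375  0.012]
t 11.8 pos [ 0.489 -0.401  0.407] shift [ 0.84  8.18 -0.58] F [0.9 0.3 0.1] w 0.5 turn [-0.01666667 -0.         -0.13333333]
```

```bash

python3 -m handwheel '[0.84,0.1,-0.58,0,0,-0.13,0.35, 0,0,0,0,0,0,0.35, 0,0.5,0,0,0,0,0.35, 0,0.9,0,0,0,0,0.35, 0,0.9,0,0,0,0,0.35, 0,0.9,0,0,0,0,0.35, 0,0.9,0,0,0,0,0.35, 0,0.9,0,0,0,0,0.35, 0,0.9,0,0,0,0,0.35, 0,0,0,0,0,0,0.35]'
python3 -c "
from h import *
go(.506,-.4155,.2025,88)"
```

```text
time_s: 12.63
tool_pos: [0.5086, -0.4119, 0.2531]
tcp_rot: [-0.704, 0.013, -0.009, 0.71]
ft_force: [-1.4, 0.8, -1.7]
gripper_width: 0.352
t 12.6 pos [ 0.509 -0.412  0.253] shift [-0.09  2.02 -0.16] F [-1.4  0.8 -1.7] w 0.35 turn [-0.08333333  0.03333333 -0.05      ]
```

```bash

python3 -m handwheel '[-0.1,0.5,-0.16,-0.08,0,0,0.35, 0,0.5,0,0,0,0,0.35, 0,0.5,0,0,0,0,0.35, 0,0.5,0,0,0,0,0.35, 0,0,0,0,0,0,0.35, 0,0,0,0,0,0,0, 0,0,0,0,0,0,0, 0,0,0,0,0,0,0, 0,0,0,0,0,0,0, 0,0,0,0,0,0,0, 0,0,0,0,0,0,0]'
python3 -c "
from h import *
go(.506,-.4155,.2025,88)"
python3 -m handwheel '[0,-0.3,0,0,0,0,0, 0,-0.8,0,0,0,0,0, 0,-0.8,0,0,0,0,0, 0,-1,0,0,0,0,0, 0,-1,0,0,0,0,0, 0,-1,0,0,0,0,0, 0,-1,0,0,0,0,0, 0,-1,0,0,0,0,0, 0,-0.4,0,0,0,0,0, 0,0,0,0,0,0,0]'
python3 - <<'E'
from h import *
go(.69,-.10,.46,88); print(env.sense()["wrist_torque"])
im,c=snap("wrist","w4"); b=np.clip(im.astype(float)*2.2,0,255).astype(np.uint8); cv2.imwrite("pics/w4.png",b[:,:,::-1])
E
```

```text
time_s: 13.55
tool_pos: [0.508, -0.4193, 0.2103]
tcp_rot: [0.71, -0.01, 0.013, -0.704]
ft_force: [0.2, 0.3, -0.1]
gripper_width: 0.081
t 13.6 pos [ 0.508 -0.419  0.21 ] shift [-0.09  0.31  0.15] F [ 0.2  0.3 -0.1] w 0.08 turn [0.08333333 0.01666667 0.03333333]
time_s: 14.38
tool_pos: [0.5076, -0.4182, 0.3966]
tcp_rot: [0.712, -0.009, 0.014, -0.702]
ft_force: [0.4, 0.5, -2.0]
gripper_width: 0.08
t 14.4 pos [ 0.508 -0.418  0.397] shift [ 6.9  -2.67 12.92] F [ 0.4  0.5 -2. ] w 0.08 turn [0.13333333 0.01666667 0.08333333]
[-0.15382379  0.02794382 -0.01187346]
```

View pics/w4.png

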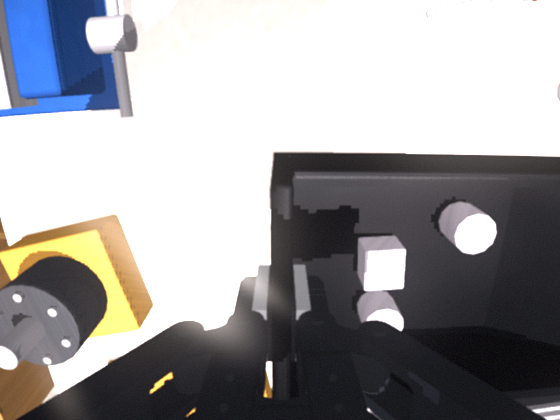

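The bin is gripped and lifted with its three offcuts (6 pictures viewed). Next I carry it over the scrap bin, check the position, then tilt about the lip.

```bash

python3 -m handwheel '[0.4,0,0.4,-0.07,0,0,0, 0.8,0,0.9,-0.06,0,0,0, 0.8,0,0.9,0,0,0,0, 0.8,0,0.9,0,0,0,0, 0.8,0,0.9,0,0,0,0, 0.8,0.1,0.9,0,0,0,0, 0.8,0.1,0.9,0,0,0,0, 0.8,0.1,0.9,0,0,0,0, 0.4,0,0.6,0,0,0,0, 0,0,0,0,0,0,0]'
python3 - <<'E'
from h import *
go(.675,-.242,.300,88); print(env.sense()['qpos'].round(2))
im,c=snap("top","t4"); cv2.imwrite("pics/t4.png",cv2.resize(im[:,:,::-1],(800,600),interpolation=cv2.INTER_CUBIC))
E
```

```text
time_s: 15.27
tool_pos: [0.6756, -0.2356, 0.3765]
tcp_rot: [0.713, -0.01, 0.009, -0.701]
ft_force: [0.0, 0.6, -1.9]
gripper_width: 0.085
t 15.3 pos [ 0.676 -0.236  0.376] shift [-0.01  3.06 -0.2 ] F [ 0.   0.6 -1.9] w 0.09 turn [ 0.16666667  0.08333333 -0.01666667]
[-0.43  0.58  0.71  1.69 -0.02 -0.4 ]
```

View pics/t4.png

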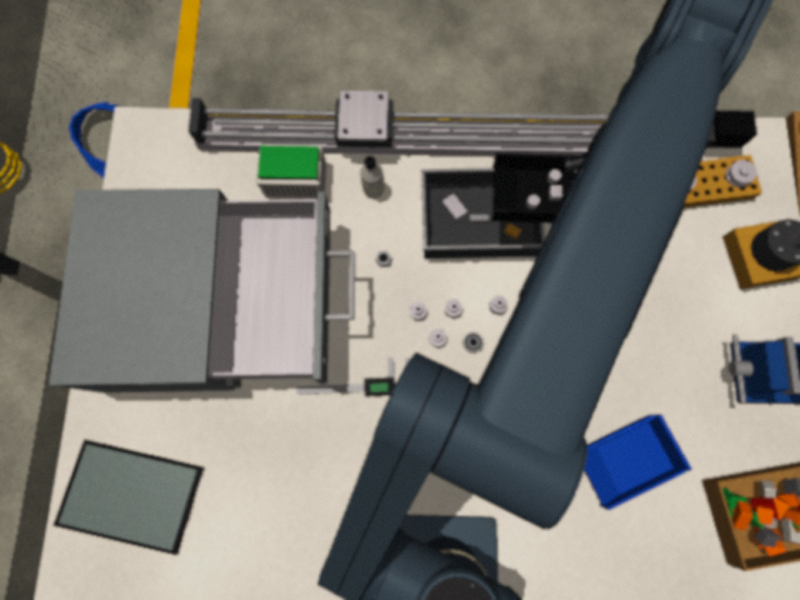

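The top view (7 viewed) shows the drawer fully out and the bin lip over the scrap bin at (494,185). I lower the bin and tip it.

```bash

python3 -m handwheel '[0,0.8,0,0,0,0,0, 0,1,0,0,0,0,0, 0,0.8,0,0,0,0,0, 0,-0.32,0.41,-0.5,0,0,0, 0,-0.65,0.82,-1,0,0,0, 0,-0.65,0.82,-1,0,0,0, 0,-0.65,0.82,-1,0,0,0, 0,-0.65,0.82,-1,0,0,0, 0,-0.65,0.82,-1,0,0,0, 0,-0.32,0.41,-0.5,0,0,0, 0,0,0,0,0,0,0]'
python3 - <<'E'
from h import *
s=env.sense(); M=R.from_quat(s["tcp_rot"]); print(M.as_matrix().round(2).tolist(), "lip",(s["tool_pos"]+M.apply([0,.187,.166])).round(3), s["qpos"].round(2), s["ft_force"].round(1))
E
```

```text
time_s: 16.23
tool_pos: [0.6775, -0.0953, 0.3718]
tcp_rot: [0.896, -0.013, 0.006, -0.445]
ft_force: [-0.4, 0.5, -3.1]
gripper_width: 0.082
[[1.0, -0.02, 0.02], [-0.03, -0.6, 0.8], [-0.0, -0.8, -0.6]] lip [ 0.678 -0.076  0.122] [-0.11  0.44  0.44  1.51 -0.65 -0.11] [-0.4  0.5 -3.1]
```

```bash

python3 -m handwheel '[0,-0.32,0.41,-0.5,0,0,0, 0,-0.65,0.82,-1,0,0,0, 0,-0.65,0.82,-1,0,0,0, 0,-0.65,0.82,-1,0,0,0, 0,-0.65,0.82,-1,0,0,0, 0,-0.65,0.82,-1,0,0,0, 0,-0.32,0.41,-0.5,0,0,0, 0,0,0,0,0,0,0, 0,0,0,0,0,0,0, 0,0,0,0,0,0,0, 0,0,0,0,0,0,0, 0,0,0,0,0,0,0]'
python3 - <<'E'
from h import *
s=env.sense(); M=R.from_quat(s["tcp_rot"]); print(M.as_matrix().round(2).tolist(), "lip",(s["tool_pos"]+M.apply([0,.187,.166])).round(3), s["qpos"].round(2), s["ft_force"].round(1))
im,c=snap("wrist","w5"); b,_=snap("side","s5")
im=np.clip(im.astype(float)*2,0,255).astype(np.uint8)
cv2.imwrite("pics/w5.png",np.vstack([cv2.resize(im[:,:,::-1],(400,300)),cv2.resize(b[130:280,170:370,::-1],(400,300))]))
E
```

```text
time_s: 17.23
tool_pos: [0.6827, 0.0484, 0.3389]
tcp_rot: [0.989, -0.017, 0.006, -0.146]
ft_force: [0.1, -0.1, -1.6]
gripper_width: 0.081
[[1.0, -0.03, 0.02], [-0.04, -0.96, 0.29], [0.01, -0.29, -0.96]] lip [ 0.68  -0.082  0.126] [ 0.17  0.76  0.66  2.05 -1.22  0.62] [ 0.1 -0.1 -1.6]
```

View pics/w5.png

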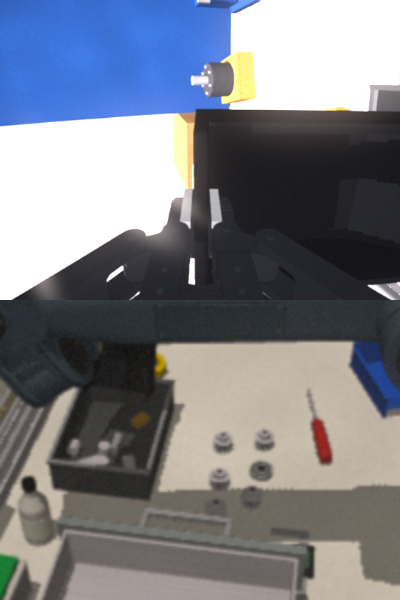

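The wrist crop shows the bin empty, and the side view shows the offcuts in the scrap bin; the measured load dropped by about 1.5 N. Next I raise, retract and un-tilt.

```bash

python3 -m handwheel '[-0.6,-0.25,-0.8,0,0,0,0, -0.8,-0.25,-0.8,0,0,0,0, -0.8,-0.25,-0.8,0,0,0,0, -0.8,-0.25,-0.8,0,0,0,0, -0.8,-0.25,-0.8,0,0,0,0, -0.8,-0.25,-0.8,0,0,0,0, 0,0,0,1,0,0,0, 0,0,0,1,0,0,0, 0,0,0,1,0,0,0, 0,0,0,1,0,0,0, 0,0,0,1,0,0,0, 0,0,0,1,0,0,0, 0,0,0,1,0,0,0, 0,0,0,1,0,0,0, 0,0,0,1,0,0,0, 0,0,0,1,0,0,0, 0,0,0,1,0,0,0, 0,0,0,1,0,0,0, 0,0,0,0,0,0,0]'
python3 -c "
from h import *
go(.42,.33,.44,3); print(env.sense()['qpos'].round(2))"
```

```text
time_s: 18.92
tool_pos: [0.5669, 0.0538, 0.463]
tcp_rot: [0.714, -0.01, 0.014, -0.7]
ft_force: [-0.3, -0.6, -1.8]
gripper_width: 0.079
t 18.9 pos [0.567 0.054 0.463] shift [-6.27  0.66 10.85] F [-0.3 -0.6 -1.8] w 0.08 turn [ 0.11666667 14.16666667  0.18333333]
[-0.02  0.19  0.37  1.75 -0.02  0.02]
```

```bash

python3 -m handwheel '[0,0,0,0,1,0,0, 0,0,0,0,1,0,0, 0,0,0,0,1,0,0, 0,0,0,0,1,0,0, 0,0,0,0,1,0,0, 0,0,0,0,1,0,0, 0,0,0,0,1,0,0, 0,0,0,0,1,0,0, 0,0,0,0,1,0,0, 0,0,0,0,1,0,0, 0,0,0,0,1,0,0, 0,0,0,0,1,0,0, 0,0,0,0,1,0,0, 0,0,0,0,1,0,0, 0,0,0,0,0.17,0,0, 0,0,0,0,0,0,0]'
python3 -c "
from h import *
go(.419,.328,.42,3); print(env.sense()['qpos'].round(2))"
```

```text
time_s: 20.25
tool_pos: [0.5672, 0.0553, 0.4617]
tcp_rot: [0.519, -0.479, 0.492, -0.508]
ft_force: [0.4, -0.7, -2.9]
gripper_width: 0.077
t 20.2 pos [0.567 0.055 0.462] shift [-11.26   1.39  -5.31] F [ 0.4 -0.7 -2.9] w 0.08 turn [-0.01666667  0.03333333  0.23333333]
[-0.01  0.19  0.37  1.75 -0.02  1.5 ]
```

```bash

python3 -m handwheel '[-0.5,0,-0.2,0,0,0.23,0, -0.98,0.1,-0.46,0,0,0,0, -0.98,0.1,-0.46,0,0,0,0, -0.98,0.1,-0.46,0,0,0,0, -0.98,0.1,-0.46,0,0,0,0, -0.98,0.1,-0.46,0,0,0,0, -0.98,0.1,-0.46,0,0,0,0, -0.98,0.1,-0.46,0,0,0,0, -0.98,0.1,-0.46,0,0,0,0, -0.98,0.1,-0.46,0,0,0,0, -0.98,0.1,-0.46,0,0,0,0, -0.98,0.1,-0.5,0,0,0,0, 0,0,0,0,0,0,0]'
python3 - <<'E'
from h import *
go(.419,.328,.30,3); print(env.sense()['qpos'].round(2))
b,_=snap("side","s6");a,_=snap("top","t6")
cv2.imwrite("pics/s6.png",np.hstack([cv2.resize(b[160:400,120:340,::-1],(400,440)),cv2.resize(a[100:310,20:260,::-1],(400,350))[:440] if 0 else cv2.resize(a[90:330,20:240,::-1],(400,440))]))
E
```

```text
time_s: 21.33
tool_pos: [0.417, 0.3334, 0.4336]
tcp_rot: [-0.514, 0.486, -0.483, 0.516]
ft_force: [-0.6, 1.1, -1.5]
gripper_width: 0.082
t 21.3 pos [0.417 0.333 0.434] shift [0.25 5.34 0.07] F [-0.6  1.1 -1.5] w 0.08 turn [ 0.01666667  0.08333333 -0.05      ]
[0.55 0.08 0.19 1.68 0.   2.06]
```

View pics/s6.png

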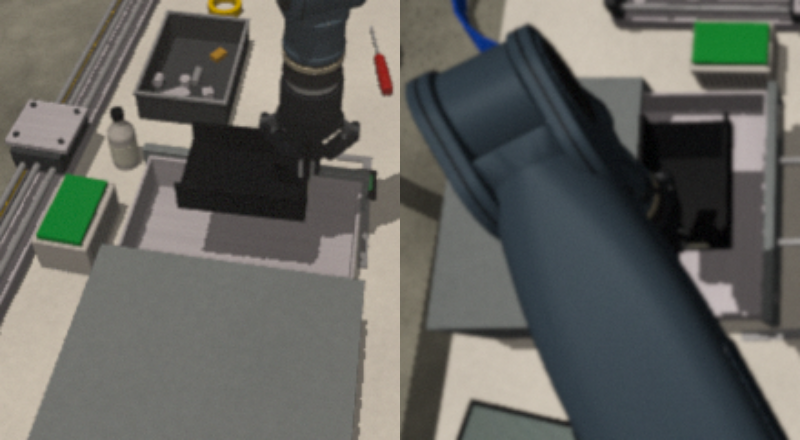

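Bin is level over the open drawer, and the offcuts lie in the scrap bin (9 viewed). Lowering.

```bash

python3 -m handwheel '[0.2,0.3,0.05,0,0.08,0,0, 0,0.7,0,0,0,0,0, 0,0.8,0,0,0,0,0, 0,0.8,0,0,0,0,0, 0,0.8,0,0,0,0,0, 0,0.8,0,0,0,0,0, 0,0.6,0,0,0,0,0, 0,0.3,0,0,0,0,0, 0,0.2,0,0,0,0,0, 0,0,0,0,0,0,0]'
python3 -m handwheel '[0,0.1,0,0,0,0,0, 0,0.1,0,0,0,0,0, 0,0,0,0,0,0,0]'
python3 -c "
from h import *
go(.419,.328,.289,3)"
```

```text
time_s: 22.27
tool_pos: [0.4218, 0.3244, 0.3005]
tcp_rot: [-0.511, 0.489, -0.488, 0.511]
ft_force: [-0.7, -0.8, -2.0]
gripper_width: 0.08
time_s: 22.52
tool_pos: [0.422, 0.3254, 0.2972]
tcp_rot: [-0.51, 0.489, -0.488, 0.513]
ft_force: [0.3, -0.4, -2.1]
gripper_width: 0.082
t 22.5 pos [0.422 0.325 0.297] shift [-0.11  0.33 -0.12] F [ 0.3 -0.4 -2.1] w 0.08 turn [-0.01666667 -0.06666667 -0.03333333]
```

```bash

python3 -m handwheel '[0,0.1,0,0,0,0,0, 0,0.1,0,0,0,0,0, 0,0,0,0,0,0,0]'
python3 -m handwheel '[0,0.1,0,0,0,0,0, 0,0.1,0,0,0,0,0, 0,0,0,0,0,0,0]'
python3 -m handwheel '[0,0.1,0,0,0,0,0, 0,0,0,0,0,0,0]'
```

```text
time_s: 22.77
tool_pos: [0.4216, 0.3254, 0.2912]
tcp_rot: [-0.511, 0.489, -0.488, 0.512]
ft_force: [0.6, -1.1, -1.9]
gripper_width: 0.079
time_s: 23.02
tool_pos: [0.4218, 0.3257, 0.2889]
tcp_rot: [-0.51, 0.488, -0.488, 0.513]
ft_force: [-2.0, -0.6, 6.7]
gripper_width: 0.083
time_s: 23.18
tool_pos: [0.4216, 0.3259, 0.2889]
tcp_rot: [-0.509, 0.489, -0.488, 0.514]
ft_force: [-6.4, -0.9, 14.9]
gripper_width: 0.082
```

The bin sits on the drawer floor (contact at TCP z 0.289). I release it, rise and go over the pulleys for a close look.

```bash

python3 -m handwheel '[0,-0.1,0,0,0,0,0.3, 0,0,0,0,0,0,0.3, 0,0,0,0,0,0,0.3, 0,0,0,0,0,0,0.3, 0,0,0,0,0,0,0.3, 0,-0.5,0,0,0,0,0.3, 0,-1,0,0,0,0,0.3, 0,-1,0,0,0,0,0.3, 0,-1,0,0,0,0,0.3, 0,-1,0,0,0,0,0.3, 0,-1,0,0,0,0,0.5, 0.5,-0.6,0,0,0,0,0.6, 1,0,0,0,0,0,0.6, 1,0,0,0,0,0,0.6, 1,0,0,0,0,0,0.6]'
python3 -m handwheel '[1,0,0,0,0,0,0.6, 1,0,0,0,0,0,0.6, 1,0,0,0,0,0,0.6, 1,0,0,0,0,0,0.6, 1,0,0,0,0,0,0.6, 1,0,0,0,0,0,0.6, 1,0,0,0,0,0,0.6, 1,0,0,0,0,0,0.6, 1,0,0,0,0,0,0.6, 0.6,0,0,0,0,0,0.6, 0,0,0,0,0,0,0.6]'
python3 - <<'E'
from h import *
go(.46,.00,.44,3); print(env.sense()['qpos'].round(2))
im,c=snap("wrist","w7"); cv2.imwrite("pics/w7.png",im[:,:,::-1])
print(proj(c,[[.48,.057,.032],[.488,-.014,.032],[.498,-.102,.032],[.428,.018,.032],[.427,-.124,.032],[.425,-.054,.012]]).round(0).tolist())
E
```

```text
time_s: 24.43
tool_pos: [0.4255, 0.2369, 0.4403]
tcp_rot: [-0.51, 0.488, -0.488, 0.513]
ft_force: [0.2, -0.2, 0.3]
gripper_width: 0.602
time_s: 25.35
tool_pos: [0.4366, -0.0044, 0.4389]
tcp_rot: [-0.51, 0.489, -0.49, 0.511]
ft_force: [1.0, 0.4, 0.0]
gripper_width: 0.603
t 25.4 pos [ 0.437 -0.004  0.439] shift [-0.14 -0.04  0.94] F [1.  0.4 0. ] w 0.6 turn [-0.01666667 -0.1        -0.01666667]
[-0.16 -0.17 -0.04  1.7   0.    1.36]
[[327.0, 111.0], [329.0, 180.0], [331.0, 256.0], [273.0, 148.0], [268.0, 271.0], [269.0, 208.0]]
```

View pics/w7.png

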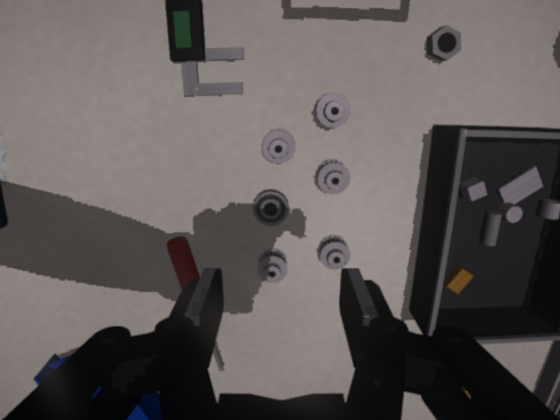

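The wrist view (10 viewed) shows the five hub bores at (335,111), (335,181), (335,259), (278,148) and (271,270), with the bearing at (270,208). The three offcuts lie in the scrap bin.

```bash

cat >> h.py <<'E'
def pulleys():
    """wrist view: dark bore spots ringed by bright hub -> world xy at z=.032"""
    im,c=snap("wrist","auto"); g=cv2.GaussianBlur(cv2.cvtColor(im,cv2.COLOR_RGB2GRAY),(3,3),0)
    return g,c
E
python3 - <<'E'
from h import *
c=cam("wrist")
for p in[(335,111),(335,181),(335,259),(278,148),(271,270)]:
    q=onz(c,*p,.032); print(q.round(3)[:2])
go(.484,.061,.20,3)
E
```

```text
[0.488 0.06 ]
[ 0.495 -0.013]
[ 0.503 -0.104]
[0.433 0.02 ]
[ 0.43  -0.121]
t 25.4 pos [ 0.436 -0.003  0.439] shift [-2.46  9.57  1.99] F [0.4 0.8 0.4] w 0.6 turn [-0.01666667 -0.1        -0.01666667]
```

```bash
python3 -c "
from h import *
go(.487,.060,.184,3)"
python3 -m handwheel '[-0.5,0.3,0.4,0,-0.1,0,0.65, -0.9,1,0.8,0,0,0,0.65, -0.9,1,0.8,0,0,0,0.65, -0.1,1,0.1,0,0,0,0.65, 0,1,0,0,0,0,0.65, 0,1,0,0,0,0,0.65, 0,1,0,0,0,0,0.65, 0,1,0,0,0,0,0.65, 0,0.7,0,0,0,0,0.65, 0,0,0,0,0,0,0.65]'
python3 - <<'E'
from h import *
go(.487,.060,.184,3)
im,c=snap("wrist","w8"); print(proj(c,[[.487,.060,.032]]))
cv2.imwrite("pics/w8.png",im[:,:,::-1])
E
```

```text
t 25.4 pos [ 0.436 -0.003  0.439] shift [-2.42 10.21  2.11] F [0.4 0.8 0.4] w 0.6 turn [-0.01666667 -0.1        -0.01666667]
time_s: 26.23
tool_pos: [0.4835, 0.0623, 0.2341]
tcp_rot: [0.515, -0.488, 0.483, -0.513]
ft_force: [-0.2, 0.8, -0.3]
gripper_width: 0.65
t 26.2 pos [0.484 0.062 0.234] shift [0.11 2.   0.15] F [-0.2  0.8 -0.3] w 0.65 turn [ 0.06666667  0.05       -0.03333333]
[[291.47781441 259.16222183]]
```

View pics/w8.png

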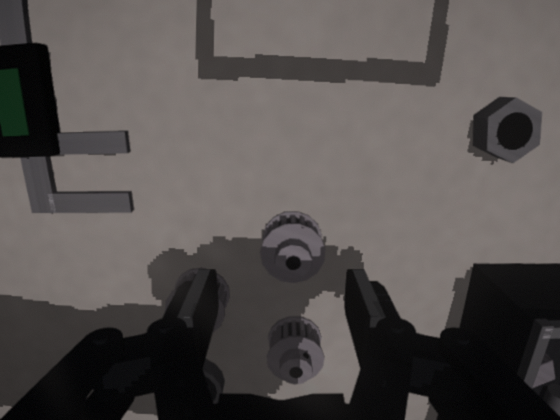

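The bore is at (293,262) against a prediction of (291,259), so the estimate is good (11 viewed). Next I grasp pulley A and carry it to the bin.

```bash

python3 -m handwheel '[0.11,0.6,0.15,0,0,0,0.65, 0,0.7,0,0,0,0,0.65, 0,0.7,0,0,0,0,0.65, 0,0,0,0,0,0,0.65, 0,0,0,0,0,0,0.2, 0,0,0,0,0,0,0.2, 0,0,0,0,0,0,0.2, 0,0,0,0,0,0,0.2, 0,0,0,0,0,0,0.2, 0,-0.4,0,0,0,0,0.2, 0,-1,0,0,0,0,0.2, 0,-1,0,0,0,0,0.2, 0,-1,0,0,0,0,0.2, 0,-1,0,0,0,0,0.2, 0,-1,0,0,0,0,0.2, 0,-1,0,0,0,0,0.2, 0,-1,0,0,0,0,0.2, 0,-0.5,0,0,0,0,0.2, 0,0,0,0,0,0,0.2]'
python3 -c "
from h import *
go(.467,.302,.37,3)"
```

```text
time_s: 27.87
tool_pos: [0.4905, 0.0581, 0.391]
tcp_rot: [-0.511, 0.484, -0.488, 0.517]
ft_force: [-0.2, -1.3, -0.4]
gripper_width: 0.37
t 27.9 pos [0.49  0.058 0.391] shift [-9.79  0.85 -0.4 ] F [-0.2 -1.3 -0.4] w 0.37 turn [-0.1         0.03333333 -0.01666667]
```

```bash

python3 -m handwheel '[-0.5,0,0,-0.1,0,0,0.2, -1,0,0,0,0,0,0.2, -1,0,-0.1,0,0,0,0.2, -1,0,-0.1,0,0,0,0.2, -1,0,-0.1,0,0,0,0.2, -1,0,-0.1,0,0,0,0.2, -1,0,0,0,0,0,0.2, -1,0,0,0,0,0,0.2, -1,0,0,0,0,0,0.2, -0.9,0,0,0,0,0,0.2, -0.4,0,0,0,0,0,0.2, 0,0,0,0,0,0,0.2]'
python3 -c "
from h import *
go(.467,.302,.275,3)"
```

```text
time_s: 28.87
tool_pos: [0.4654, 0.3038, 0.3853]
tcp_rot: [0.517, -0.488, 0.482, -0.512]
ft_force: [-0.3, -0.7, -0.2]
gripper_width: 0.37
t 28.9 pos [0.465 0.304 0.385] shift [0.08 4.41 0.11] F [-0.3 -0.7 -0.2] w 0.37 turn [ 0.1         0.06666667 -0.01666667]
```

```bash

python3 -m handwheel '[0.08,0.5,0.11,0.08,0,0,0.2, 0,0.9,0,0,0,0,0.2, 0,0.9,0,0,0,0,0.2, 0,0.9,0,0,0,0,0.2, 0,0.8,0,0,0,0,0.2, 0,0.3,0,0,0,0,0.2, 0,0,0,0,0,0,0.2, 0,0,0,0,0,0,0.47, 0,0,0,0,0,0,0.47, 0,0,0,0,0,0,0.47, 0,0,0,0,0,0,0.47, 0,-0.5,0,0,0,0,0.47, 0,-1,0,0,0,0,0.47, 0,-1,0,0,0,0,0.47, 0,-1,0,0,0,0,0.65, 0,-1,0,0,0,0,0.65, 0,0,0,0,0,0,0.65]'
python3 - <<'E'
from h import *
go(.494,-.013,.36,3)
snap("top","t9"); snap("wrist","w9")
E
```

```text
time_s: 30.28
tool_pos: [0.4695, 0.3009, 0.3999]
tcp_rot: [-0.509, 0.485, -0.487, 0.518]
ft_force: [-0.1, 0.4, 1.5]
gripper_width: 0.655
t 30.3 pos [0.47  0.301 0.4  ] shift [12.6   1.51  0.25] F [-0.1  0.4  1.5] w 0.66 turn [-0.1         0.03333333 -0.06666667]
```

```bash

python3 -m handwheel '[0.5,0,0,-0.1,0,0,0.65, 1,0,0,0,0,0,0.65, 1,0,0,0,0,0,0.65, 1,0,0,0,0,0,0.65, 1,0,0,0,0,0,0.65, 1,0,0,0,0,0,0.65, 1,0,0,0,0,0,0.65, 1,0,0,0,0,0,0.65, 1,0,0,0,0,0,0.65, 1,0.3,0,0,0,0,0.65, 1,0.6,0,0,0,0,0.65, 1,0.9,0,0,0,0,0.65, 0.8,1,0,0,0,0,0.65, 0,1,0,0,0,0,0.65, 0,0.8,0,0,0,0,0.65, 0,0,0,0,0,0,0.65]'
cat >> h.py <<'E'
def bores(im,c,lo=2.0,hi=9.0):
    """dark round bore (about 6-8 mm) ringed by brighter hub; returns px and world xy at z=.032"""
    g=cv2.cvtColor(im,cv2.COLOR_RGB2GRAY); out=[]
    bh=cv2.morphologyEx(g,cv2.MORPH_BLACKHAT,cv2.getStructuringElement(2,(23,23)))
    cs,_=cv2.findContours((bh>35).astype(np.uint8),0,2)
    for k in cs:
        (u,v),r=cv2.minEnclosingCircle(k); a=cv2.contourArea(k)
        if lo<r<hi and a>.5*np.pi*(r-.7)**2:
            yy,xx=np.ogrid[:g.shape[0],:g.shape[1]]; d=np.hypot(xx-u,yy-v); ring=g[(d>r+1)&(d<r+4)]
            if ring.size and ring.min()>45: out.append(((round(u),round(v)),round(r,1),onz(c,u,v,.032)[:2].round(3).tolist()))
    return out
E
python3 - <<'E'
from h import *
for n in("w7","w8"):
    im=cv2.imread(f"pics/{n}_raw.png")[:,:,::-1].copy(); print(n,[(b[0],b[1]) for b in bores(im,cam("wrist"))])
im,c=snap("wrist","w10"); print(bores(im,c),proj(c,[[.494,-.013,.032]]).round(0))
go(.494,-.013,.184,3)
E
```

```text
time_s: 31.72
tool_pos: [0.4812, -0.0072, 0.2691]
tcp_rot: [0.518, -0.493, 0.479, -0.508]
ft_force: [-1.6, -0.1, -0.5]
gripper_width: 0.65
w7 [((248, 310), 2.9), ((272, 274), 3.5), ((336, 260), 3.6), ((231, 203), 2.0), ((335, 181), 4.0), ((278, 148), 4.0), ((424, 136), 2.2), ((334, 111), 4.0)]
w8 [((336, 296), 2.5), ((456, 280), 2.5), ((350, 248), 3.0)]
[((315, 363), 5.4, [0.504, -0.107]), ((168, 250), 2.9, [0.404, -0.026]), ((312, 242), 6.1, [0.494, -0.014]), ((212, 187), 6.9, [0.433, 0.017]), ((466, 164), 2.5, [0.579, 0.041])] [[312. 241.]]
t 31.8 pos [ 0.482 -0.007  0.272] shift [0.28 3.5  0.53] F [-0.2  0.3  0.8] w 0.65 turn [ 0.2         0.03333333 -0.03333333]
```

```bash

python3 -m handwheel '[0.3,0.4,0.5,0.1,0,0,0.65, 0,0.8,0,0,0,0,0.65, 0,0.8,0,0,0,0,0.65, 0,0.8,0,0,0,0,0.65, 0,0.6,0,0,0,0,0.65, 0,0,0,0,0,0,0.65, 0,0,0,0,0,0,0.2, 0,0,0,0,0,0,0.2, 0,0,0,0,0,0,0.2, 0,0,0,0,0,0,0.2, 0,0,0,0,0,0,0.2, 0,-0.4,0,0,0,0,0.2, 0,-1,0,0,0,0,0.2, 0,-1,0,0,0,0,0.2, 0,-1,0,0,0,0,0.2, 0,-1,0,0,0,0,0.2, 0,-1,0,0,0,0,0.2, 0,-1,0,0,0,0,0.2, -0.5,-1,0,0,0,0,0.2, -1,-0.7,0,0,0,0,0.2]'
python3 -c "
from h import *
go(.467,.358,.39,3)"
```

```text
time_s: 33.43
tool_pos: [0.4957, 0.0227, 0.3964]
tcp_rot: [-0.512, 0.486, -0.487, 0.514]
ft_force: [0.6, 0.7, 0.9]
gripper_width: 0.359
t 33.4 pos [0.496 0.023 0.396] shift [-13.46   0.26  -0.45] F [0.6 0.7 0.9] w 0.36 turn [-0.01666667 -0.         -0.        ]
```

```bash

python3 -m handwheel '[-1,0,0,0,0,0,0.2, -1,0,0,0,0,0,0.2, -1,0,-0.1,0,0,0,0.2, -1,0,-0.1,0,0,0,0.2, -1,0,-0.1,0,0,0,0.2, -1,0,-0.1,0,0,0,0.2, -1,0,-0.05,0,0,0,0.2, -1,0,0,0,0,0,0.2, -1,0,0,0,0,0,0.2, -1,0,0,0,0,0,0.2, -1,0,0,0,0,0,0.2, -1,0,0,0,0,0,0.2, -1,0,0,0,0,0,0.2, -0.2,0,0,0,0,0,0.2, 0,0,0,0,0,0,0.2]'
python3 -c "
from h import *
go(.467,.358,.275,3)"
```

```text
time_s: 34.68
tool_pos: [0.4652, 0.3542, 0.3939]
tcp_rot: [-0.514, 0.486, -0.484, 0.515]
ft_force: [0.1, -0.3, 0.0]
gripper_width: 0.361
t 34.7 pos [0.465 0.354 0.394] shift [-0.14  4.76  0.09] F [ 0.1 -0.3  0. ] w 0.36 turn [ 0.01666667  0.06666667 -0.01666667]
```

```bash

python3 -m handwheel '[-0.1,0.5,0.09,0,0.06,0,0.2, 0,0.9,0,0,0,0,0.2, 0,0.9,0,0,0,0,0.2, 0,0.9,0,0,0,0,0.2, 0,0.9,0,0,0,0,0.2, 0,0.5,0,0,0,0,0.2, 0,0.1,0,0,0,0,0.2, 0,0,0,0,0,0,0.47, 0,0,0,0,0,0,0.47, 0,0,0,0,0,0,0.47, 0,0,0,0,0,0,0.47, 0,-0.5,0,0,0,0,0.47, 0,-1,0,0,0,0,0.47, 0,-1,0,0,0,0,0.47, 0,-1,0,0,0,0,0.65, 0,-1,0,0,0,0,0.65, 0.5,0,0,0,0,0,0.65, 1,0,0,0,0,0,0.65, 1,0,0,0,0,0,0.65, 1,0,0,0,0,0,0.65]'
python3 - <<'E'
from h import *
im,c=snap("wrist","w11"); print(bores(im,c))
go(.440,.017,.27,3)
E
```

```text
time_s: 36.35
tool_pos: [0.4721, 0.2672, 0.3903]
tcp_rot: [-0.512, 0.488, -0.487, 0.514]
ft_force: [-0.2, 0.2, 0.0]
gripper_width: 0.647
[((277, 166), 6.2, [0.468, 0.282]), ((278, 83), 6.9, [0.465, 0.354])]
t 36.4 pos [0.472 0.264 0.39 ] shift [ 9.78  4.83 -1.76] F [-1.7 -2.2 -1. ] w 0.65 turn [-0.         -0.05        0.01666667]
```

```bash

python3 -m handwheel '[1,0,-0.2,0,0,0,0.65, 1,0,-0.2,0,0,0,0.65, 1,0,-0.2,0,0,0,0.65, 1,0,-0.2,0,0,0,0.65, 1,0,-0.2,0,0,0,0.65, 1,0,-0.2,0,0,0,0.65, 1,0.2,-0.2,0,0,0,0.65, 1,0.6,-0.2,0,0,0,0.65, 1,1,-0.2,0,0,0,0.65, 0.8,1,-0.2,0,0,0,0.65, 0,1,0,0,0,0,0.65, 0,1,0,0,0,0,0.65, 0,0,0,0,0,0,0.65]'
python3 - <<'E'
from h import *
im,c=snap("wrist","w12"); print(bores(im,c),proj(c,[[.433,.017,.032]]).round(0))
go(.433,.017,.184,3)
E
```

```text
time_s: 37.48
tool_pos: [0.4318, 0.0208, 0.2638]
tcp_rot: [0.514, -0.491, 0.484, -0.51]
ft_force: [-2.0, -0.1, -0.7]
gripper_width: 0.651
[((324, 238), 2.1, [0.455, 0.019]), ((185, 238), 2.2, [0.371, 0.014]), ((287, 239), 6.8, [0.433, 0.017]), ((522, 208), 2.9, [0.573, 0.044]), ((300, 8), 2.9, [0.432, 0.142])] [[287. 239.]]
t 37.5 pos [0.433 0.021 0.266] shift [0.17 3.29 0.02] F [-0.2 -0.5 -0. ] w 0.65 turn [ 0.06666667 -0.03333333 -0.03333333]
```

```bash

python3 -m handwheel '[0.15,0.4,0,0.06,0,0,0.65, 0,0.8,0,0,0,0,0.65, 0,0.8,0,0,0,0,0.65, 0,0.8,0,0,0,0,0.65, 0,0.45,0,0,0,0,0.65, 0,0,0,0,0,0,0.65, 0,0,0,0,0,0,0.2, 0,0,0,0,0,0,0.2, 0,0,0,0,0,0,0.2, 0,0,0,0,0,0,0.2, 0,0,0,0,0,0,0.2, 0,-0.4,0,0,0,0,0.2, 0,-1,0,0,0,0,0.2, 0,-1,0,0,0,0,0.2, 0,-1,0,0,0,0,0.2, 0,-1,0,0,0,0,0.2, 0,-1,0,0,0,0,0.2, 0,-1,0,0,0,0,0.2, -0.5,-1,0.3,0,0,0,0.2, -1,-0.7,0.4,0,0,0,0.2]'
python3 - <<'E'
from h import *
go(.522,.302,.39,3)
s=env.sense(); im=cv2.imread("pics/w11_raw.png")
E
```

```text
time_s: 39.2
tool_pos: [0.4496, 0.0543, 0.3934]
tcp_rot: [-0.509, 0.486, -0.491, 0.514]
ft_force: [1.7, -0.3, -0.2]
gripper_width: 0.382
t 39.2 pos [0.45  0.054 0.393] shift [-9.77  0.17  3.35] F [ 1.7 -0.3 -0.2] w 0.38 turn [-0.1        -0.06666667 -0.        ]
```

```bash

python3 -m handwheel '[-1,0,0.3,-0.05,-0.06,0,0.2, -1,0,0.3,0,0,0,0.2, -1,0,0.3,0,0,0,0.2, -1,0,0.3,0,0,0,0.2, -1,0,0.3,0,0,0,0.2, -1,0,0.3,0,0,0,0.2, -1,0,0.3,0,0,0,0.2, -1,0,0.3,0,0,0,0.2, -1,0,0.3,0,0,0,0.2, -0.7,0,0.35,0,0,0,0.2, 0,0,0,0,0,0,0.2]'
python3 - <<'E'
from h import *
go(.522,.302,.28,3)
im,c=snap("wrist","w13"); print([(b[0],b[1],onz(c,*b[0],.115).round(3)[:2]) for b in bores(im,c)])
E
```

```text
time_s: 40.12
tool_pos: [0.5127, 0.3048, 0.39]
tcp_rot: [-0.513, 0.486, -0.484, 0.516]
ft_force: [-0.7, -0.7, -1.4]
gripper_width: 0.378
t 40.1 pos [0.513 0.305 0.39 ] shift [0.15 4.4  0.36] F [-0.7 -0.7 -1.4] w 0.38 turn [-0.          0.06666667 -0.03333333]
[((235, 360), 2.2, array([0.482, 0.171])), ((528, 327), 5.0, array([0.727, 0.214])), ((218, 215), 5.9, array([0.468, 0.299])), ((216, 139), 7.1, array([0.466, 0.352])), ((347, 60), 2.1, array([0.548, 0.407]))]
```

```bash

python3 -m handwheel '[0.15,0.5,0.45,0,0.06,0,0.2, 0,0.9,0,0,0,0,0.2, 0,0.9,0,0,0,0,0.2, 0,0.9,0,0,0,0,0.2, 0,0.8,0,0,0,0,0.2, 0,0.4,0,0,0,0,0.2, 0,0,0,0,0,0,0.2, 0,0,0,0,0,0,0.45, 0,0,0,0,0,0,0.45, 0,0,0,0,0,0,0.45, 0,0,0,0,0,0,0.45, 0,-0.5,0,0,0,0,0.47, 0,-1,0,0,0,0,0.47, 0,-1,0,0,0,0,0.47, 0,-1,0,0,0,0,0.65, 0,-1,0,0,0,0,0.65, 0.5,0,0,0,0,0,0.65, 1,0,0,0,0,0,0.65, 1,0,0,0,0,0,0.65, 1,0,0,0,0,0,0.65]'
python3 - <<'E'
from h import *
im,c=snap("wrist","w14"); print([(b[0],b[1],onz(c,*b[0],.115).round(3)[:2]) for b in bores(im,c)])
go(.504,-.107,.27,3)
E
```

```text
time_s: 41.83
tool_pos: [0.5278, 0.2105, 0.3942]
tcp_rot: [-0.511, 0.487, -0.487, 0.514]
ft_force: [1.0, 0.5, -0.5]
gripper_width: 0.653
[((286, 209), 4.5, array([0.532, 0.21 ])), ((279, 81), 7.0, array([0.522, 0.297])), ((195, 75), 6.8, array([0.467, 0.298]))]
t 41.9 pos [0.528 0.207 0.394] shift [12.47  4.99 -1.56] F [-0.4 -2.6  0.2] w 0.65 turn [-0.01666667 -0.05        0.01666667]
```

```bash

python3 -m handwheel '[1,0,-0.12,0,0,0,0.65, 1,0,-0.12,0,0,0,0.65, 1,0,-0.12,0,0,0,0.65, 1,0,-0.12,0,0,0,0.65, 1,0,-0.12,0,0,0,0.65, 1,0,-0.12,0,0,0,0.65, 1,0,-0.12,0,0,0,0.65, 1,0,-0.12,0,0,0,0.65, 1,0.2,-0.12,0,0,0,0.65, 1,0.6,-0.12,0,0,0,0.65, 1,1,-0.12,0,0,0,0.65, 1,1,-0.12,0,0,0,0.65, 0.4,1,0,0,0,0,0.65, 0,1,0,0,0,0,0.65, 0,0,0,0,0,0,0.65]'
python3 - <<'E'
from h import *
im,c=snap("wrist","w15"); print(bores(im,c),proj(c,[[.504,-.107,.032]]).round(0))
go(.504,-.107,.184,3)
E
```

```text
time_s: 43.13
tool_pos: [0.505, -0.1001, 0.2668]
tcp_rot: [0.513, -0.492, 0.484, -0.511]
ft_force: [-1.5, 0.9, -1.2]
gripper_width: 0.65
[((326, 280), 2.7, [0.533, -0.131]), ((284, 242), 6.8, [0.504, -0.107]), ((447, 8), 2.2, [0.582, 0.028])] [[283. 243.]]
t 43.2 pos [ 0.506 -0.1    0.27 ] shift [ 0.3   3.42 -0.07] F [0.3 0.3 0.4] w 0.65 turn [ 0.05       -0.03333333 -0.05      ]
```

```bash

python3 -m handwheel '[0.3,0.4,0,0.05,0,0,0.65, 0,0.8,0,0,0,0,0.65, 0,0.8,0,0,0,0,0.65, 0,0.8,0,0,0,0,0.65, 0,0.55,0,0,0,0,0.65, 0,0,0,0,0,0,0.65, 0,0,0,0,0,0,0.2, 0,0,0,0,0,0,0.2, 0,0,0,0,0,0,0.2, 0,0,0,0,0,0,0.2, 0,0,0,0,0,0,0.2, 0,-0.4,0,0,0,0,0.2, 0,-1,0,0,0,0,0.2, 0,-1,0,0,0,0,0.2, 0,-1,0,0,0,0,0.2, 0,-1,0,0,0,0,0.2, 0,-1,0,0,0,0,0.2, 0,-1,0,0,0,0,0.2, -0.5,-1,0,0,0,0,0.2, -1,-0.7,0,0,0,0,0.2]'
python3 -c "
from h import *
go(.525,.356,.39,3)"
```

```text
time_s: 44.85
tool_pos: [0.5054, -0.0717, 0.394]
tcp_rot: [-0.509, 0.486, -0.491, 0.514]
ft_force: [0.8, -0.2, -0.4]
gripper_width: 0.374
t 44.9 pos [ 0.505 -0.072  0.394] shift [-17.05   0.17   1.57] F [ 0.8 -0.2 -0.4] w 0.37 turn [-0.08333333 -0.06666667  0.        ]
```

```bash

python3 -m handwheel '[-1,0,0,-0.04,-0.06,0,0.2, -1,0,0.1,0,0,0,0.2, -1,0,0.1,0,0,0,0.2, -1,0,0.1,0,0,0,0.2, -1,0,0.1,0,0,0,0.2, -1,0,0.1,0,0,0,0.2, -1,0,0.1,0,0,0,0.2, -1,0,0.1,0,0,0,0.2, -1,0,0.1,0,0,0,0.2, -1,0,0.1,0,0,0,0.2, -1,0,0.1,0,0,0,0.2, -1,0,0.1,0,0,0,0.2, -1,0,0.1,0,0,0,0.2, -1,0,0.1,0,0,0,0.2, -1,0,0.1,0,0,0,0.2, -1,0,0.1,0,0,0,0.2, -1,0,0.1,0,0,0,0.2, 0,0,0,0,0,0,0.2]'
python3 - <<'E'
from h import *
go(.525,.356,.28,3)
im,c=snap("wrist","w16"); print([(b[0],b[1],onz(c,*b[0],.115).round(3)[:2]) for b in bores(im,c)])
E
```

```text
time_s: 46.35
tool_pos: [0.5209, 0.3602, 0.3913]
tcp_rot: [-0.513, 0.486, -0.484, 0.516]
ft_force: [-0.2, -0.3, -1.7]
gripper_width: 0.373
t 46.4 pos [0.521 0.36  0.391] shift [0.2  4.45 0.15] F [-0.2 -0.3 -1.7] w 0.37 turn [-0.          0.08333333 -0.05      ]
[((312, 276), 2.5, array([0.547, 0.309])), ((226, 258), 2.7, array([0.482, 0.32 ])), ((301, 254), 2.1, array([0.537, 0.327])), ((220, 254), 3.2, array([0.477, 0.323])), ((215, 252), 3.2, array([0.474, 0.325])), ((208, 252), 2.8, array([0.468, 0.324])), ((204, 216), 6.1, array([0.466, 0.352])), ((328, 136), 2.1, array([0.549, 0.414])), ((253, 134), 2.1, array([0.499, 0.412])), ((524, 132), 2.1, array([0.686, 0.427]))]
```

```bash

python3 -m handwheel '[0.2,0.5,0.15,0,0.06,0,0.2, 0,0.9,0,0,0,0,0.2, 0,0.9,0,0,0,0,0.2, 0,0.9,0,0,0,0,0.2, 0,0.8,0,0,0,0,0.2, 0,0.4,0,0,0,0,0.2, 0,0,0,0,0,0,0.2, 0,0,0,0,0,0,0.45, 0,0,0,0,0,0,0.45, 0,0,0,0,0,0,0.45, 0,0,0,0,0,0,0.45, 0,-0.5,0,0,0,0,0.47, 0,-1,0,0,0,0,0.47, 0,-1,0,0,0,0,0.47, 0,-1,0,0,0,0,0.65, 0,-1,0,0,0,0,0.65, 0.5,0,0,0,0,0,0.65, 1,0,0,0,0,0,0.65, 1,0,0,0,0,0,0.65, 1,0,0,0,0,0,0.65]'
python3 - <<'E'
from h import *
im,c=snap("wrist","w17"); print([(b[0],b[1],onz(c,*b[0],.115).round(3)[:2]) for b in bores(im,c)])
go(.432,-.119,.30,3)
E
```

```text
time_s: 48.07
tool_pos: [0.5297, 0.2633, 0.3955]
tcp_rot: [-0.511, 0.487, -0.487, 0.514]
ft_force: [0.4, 0.0, 0.3]
gripper_width: 0.648
[((324, 358), 2.9, array([0.573, 0.131])), ((272, 160), 6.5, array([0.522, 0.298])), ((193, 155), 6.3, array([0.467, 0.298])), ((277, 78), 7.5, array([0.523, 0.352])), ((190, 73), 7.1, array([0.466, 0.353]))]
t 48.1 pos [0.53  0.259 0.396] shift [14.93  3.84 -4.64] F [-0.1 -2.3  0.6] w 0.65 turn [-0.03333333 -0.05        0.01666667]
```

Four pulleys stand in the bin at the planned spots. Going to the fifth.

```bash

python3 -m handwheel '[1,0,-0.31,0,0,0,0.65, 1,0,-0.31,0,0,0,0.65, 1,0,-0.31,0,0,0,0.65, 1,0,-0.31,0,0,0,0.65, 1,0,-0.31,0,0,0,0.65, 1,0,-0.31,0,0,0,0.65, 1,0,-0.31,0,0,0,0.65, 1,0,-0.31,0,0,0,0.65, 1,0.2,-0.31,0,0,0,0.65, 1,0.6,-0.31,0,0,0,0.65, 1,1,-0.31,0,0,0,0.65, 1,1,-0.31,0,0,0,0.65, 1,1,-0.31,0,0,0,0.65, 1,0,-0.31,0,0,0,0.65, 0.9,0,-0.3,0,0,0,0.65, 0,0,0,0,0,0,0.65]'
python3 - <<'E'
from h import *
im,c=snap("wrist","w18"); print(bores(im,c),proj(c,[[.431,-.120,.032]]).round(0))
go(.430,-.121,.184,3)
E
```

```text
time_s: 49.45
tool_pos: [0.4316, -0.1164, 0.2982]
tcp_rot: [-0.511, 0.489, -0.489, 0.511]
ft_force: [0.0, 0.7, -0.4]
gripper_width: 0.653
[((280, 228), 5.6, [0.431, -0.127])] [[281. 218.]]
t 49.5 pos [ 0.432 -0.115  0.299] shift [ 0.24  4.59 -0.1 ] F [ 0.2 -0.3  0.6] w 0.65 turn [-0.01666667 -0.06666667 -0.01666667]
```

```bash

python3 -m handwheel '[0.45,0.4,-0.06,0,-0.06,0,0.65, 0,0.9,0,0,0,0,0.65, 0,0.9,0,0,0,0,0.65, 0,0.9,0,0,0,0,0.65, 0,0.9,0,0,0,0,0.65, 0,0.5,0,0,0,0,0.65, 0,0,0,0,0,0,0.65, 0,0,0,0,0,0,0.2, 0,0,0,0,0,0,0.2, 0,0,0,0,0,0,0.2, 0,0,0,0,0,0,0.2, 0,0,0,0,0,0,0.2, 0,-0.4,0,0,0,0,0.2, 0,-1,0,0,0,0,0.2, 0,-1,0,0,0,0,0.2, 0,-1,0,0,0,0,0.2, 0,-1,0,0,0,0,0.2, 0,-1,0,0,0,0,0.2, 0,-1,0,0,0,0,0.2, -0.5,-1,0,0,0,0,0.2]'
python3 -c "
from h import *
go(.4945,.325,.40,3)"
```

```text
time_s: 51.17
tool_pos: [0.4307, -0.1134, 0.3724]
tcp_rot: [-0.513, 0.486, -0.487, 0.514]
ft_force: [1.4, -0.0, -0.5]
gripper_width: 0.386
t 51.2 pos [ 0.431 -0.113  0.372] shift [-17.38  -1.09   3.49] F [ 1.4 -0.  -0.5] w 0.39 turn [-0.01666667  0.01666667 -0.        ]
```

```bash

python3 -m handwheel '[-1,-0.3,0.2,0,0,0,0.2, -1,-0.3,0.2,0,0,0,0.2, -1,-0.3,0.2,0,0,0,0.2, -1,-0.2,0.2,0,0,0,0.2, -1,0,0.2,0,0,0,0.2, -1,0,0.2,0,0,0,0.2, -1,0,0.2,0,0,0,0.2, -1,0,0.2,0,0,0,0.2, -1,0,0.2,0,0,0,0.2, -1,0,0.2,0,0,0,0.2, -1,0,0.2,0,0,0,0.2, -1,0,0.2,0,0,0,0.2, -1,0,0.2,0,0,0,0.2, -1,0,0.2,0,0,0,0.2, -1,0,0.2,0,0,0,0.2, -1,0,0.2,0,0,0,0.2, -1,0,0.2,0,0,0,0.2, -0.4,0,0.1,0,0,0,0.2, 0,0,0,0,0,0,0.2]'
python3 - <<'E'
from h import *
go(.4945,.325,.294,3)
im,c=snap("wrist","w19"); print([(b[0],b[1],onz(c,*b[0],.115).round(3)[:2]) for b in bores(im,c)]); cv2.imwrite("pics/w19.png",im[:,:,::-1])
go(.4945,.325,.294,3)
E
```

```text
time_s: 52.75
tool_pos: [0.4938, 0.3285, 0.399]
tcp_rot: [-0.514, 0.486, -0.485, 0.515]
ft_force: [0.5, -0.1, -0.6]
gripper_width: 0.384
t 52.8 pos [0.494 0.329 0.399] shift [0.15 4.2  0.02] F [ 0.5 -0.1 -0.6] w 0.38 turn [-0.          0.06666667 -0.01666667]
[((534, 341), 3.2, array([0.727, 0.215])), ((262, 292), 5.1, array([0.483, 0.256])), ((556, 278), 5.0, array([0.726, 0.279])), ((244, 250), 5.1, array([0.467, 0.292])), ((317, 247), 5.2, array([0.523, 0.297])), ((243, 204), 6.1, array([0.466, 0.328])), ((325, 177), 6.4, array([0.523, 0.352]))]
t 52.8 pos [0.494 0.327 0.399] shift [0.09 4.2  0.02] F [-0.5  0.6 -0.6] w 0.38 turn [-0.          0.05       -0.01666667]
```

View pics/w19.png

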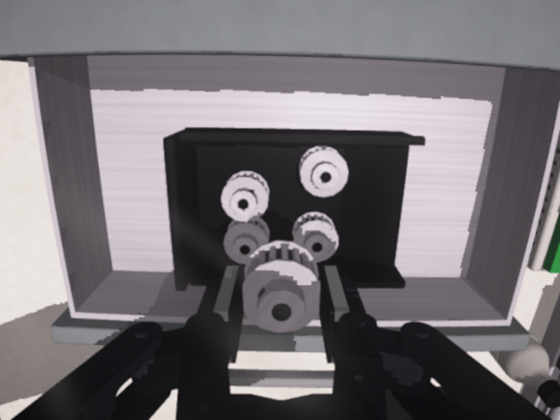

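The view (12 viewed) shows one pulley in the bin shifted: it was at (.466,.353) and is now at (.466,.328). The free spot is therefore by the cabinet-side wall, so I work out the wall line.

```bash

python3 - <<'E'
from h import *
c=cam("wrist")
for q,z in[((183,131),.141),((300,139),.129),((410,143),.129),((172,280),.141),((198,146),.083),((385,150),.083)]: print(q,onz(c,*q,z).round(3)[:2])
go(.484,.360,.30,3)
E
```

```text
(183, 131) [0.429 0.38 ]
(300, 139) [0.503 0.378]
(410, 143) [0.576 0.38 ]
(172, 280) [0.419 0.275]
(198, 146) [0.426 0.362]
(385, 150) [0.573 0.368]
t 52.8 pos [0.494 0.327 0.399] shift [-1.33  3.97 -0.32] F [-0.5  0.6 -0.6] w 0.38 turn [-0.          0.05       -0.01666667]
```

```bash

python3 -m handwheel '[-0.6,0,-0.15,0,0.05,0,0.2, -0.7,0.3,-0.1,0,0,0,0.2, 0,0.8,0,0,0,0,0.2, 0,0.8,0,0,0,0,0.2, 0,0.8,0,0,0,0,0.2, 0,0.8,0,0,0,0,0.2, 0,0.5,0,0,0,0,0.2, 0,0,0,0,0,0,0.2]'
python3 -c "
from h import *
go(.486,.359,.292,3)"
```

```text
time_s: 53.47
tool_pos: [0.4851, 0.3572, 0.2957]
tcp_rot: [0.514, -0.488, 0.487, -0.511]
ft_force: [-0.6, -0.8, -0.5]
gripper_width: 0.384
t 53.5 pos [0.485 0.357 0.296] shift [-0.07  0.15  0.04] F [-0.6 -0.8 -0.5] w 0.38 turn [ 0.05       -0.03333333  0.01666667]
```

```bash

python3 -m handwheel '[-0.05,0.1,0,0,0,0,0.2, 0,0,0,0,0,0,0.48, 0,0,0,0,0,0,0.48, 0,0,0,0,0,0,0.48, 0,0,0,0,0,0,0.48, 0,-0.5,0,0,0,0,0.48, 0,-1,0,0,0,0,0.48, 0,-1,0,0,0,0,0.5, 0,-1,0,0,0,0,0.5, 0,-1,0,0,0,0,0.5, 1,0,0,0,0,0,0.5, 1,0,0,0,0,0,0.5, 1,0,0,0,0,0,0.5, 1,0,0,0,0,0,0.5, 0.4,0,0,0,0,0,0.5, 0,0,0,0,0,0,0.5]'
python3 - <<'E'
from h import *
go(.508,.174,.41,92.9)
im,c=snap("wrist","w20"); print([(b[0],b[1],onz(c,*b[0],.115).round(3)[:2]) for b in bores(im,c)]); cv2.imwrite("pics/w20.png",im[:,:,::-1])
E
```

```text
time_s: 54.8
tool_pos: [0.4916, 0.2485, 0.4106]
tcp_rot: [-0.51, 0.488, -0.488, 0.513]
ft_force: [-0.5, 0.8, 1.2]
gripper_width: 0.501
t 54.8 pos [0.492 0.249 0.411] shift [3.01 0.02 0.51] F [-0.5  0.8  1.2] w 0.5 turn [ -0.03333333 -15.03333333   0.        ]
[((485, 284), 2.1, array([0.67 , 0.183])), ((72, 204), 3.2, array([0.328, 0.239])), ((250, 142), 6.2, array([0.467, 0.292])), ((326, 139), 6.2, array([0.522, 0.297])), ((248, 91), 6.4, array([0.465, 0.328])), ((334, 60), 7.5, array([0.523, 0.351]))]
```

View pics/w20.png

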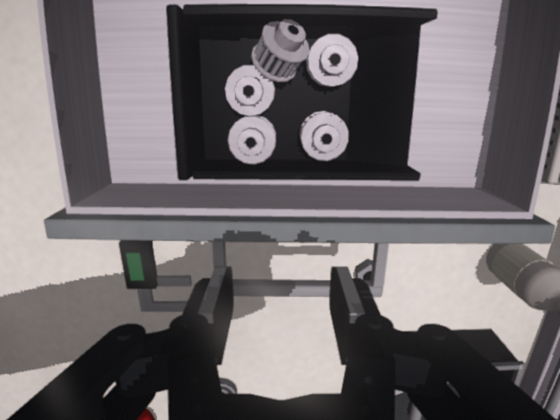

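All five pulleys are in the bin (13 viewed), four upright and one leaning against its neighbour below the rim. Now I push the pull bar from in front with closed fingers.

```bash

python3 -m handwheel '[0.6,0,0.1,0,0,0,0, 1,0,0.1,0,0,0,0, 1,0,0.1,0,0,0,0, 1,0,0.1,0,0,0,0, 0.9,0,0.2,0,0,0,0, 0,0.5,0,0,0,0,0, 0,0.9,0,0,0,0,0, 0,1,0,0,0,0,0, 0,1,0,0,0,0,0, 0,1,0,0,0,0,0, 0,0.5,0,0,0,0,0, 0,0,0,0,0,0,0]'
python3 -c "
from h import *
go(.516,.36,.285,3)"
```

```text
time_s: 55.85
tool_pos: [0.5109, 0.1398, 0.2825]
tcp_rot: [0.514, -0.489, 0.485, -0.512]
ft_force: [-1.3, 0.2, 0.4]
gripper_width: -0.002
t 55.9 pos [0.511 0.14  0.283] shift [-8.79 -0.08  0.66] F [-1.3  0.2  0.4] w -0.0 turn [ 0.05       -0.         -0.01666667]
```

```bash

python3 -m handwheel '[-0.2,0,0,0,0,0,0, -0.25,0,0,0,0,0,0, -0.3,0,0,0,0,0,0, -0.3,0,0,0,0,0,0, -0.4,0,0,0,0,0,0, -0.4,0,0,0,0,0,0, -0.4,0,0,0,0,0,0, -0.4,0,0,0,0,0,0, -0.4,0,0,0,0,0,0, -0.4,0,0,0,0,0,0, -0.4,0,0,0,0,0,0, -0.4,0,0,0,0,0,0, -0.4,0,0,0,0,0,0, -0.4,0,0,0,0,0,0, -0.4,0,0,0,0,0,0, -0.4,0,0,0,0,0,0, -0.4,0,0,0,0,0,0, -0.3,0,0,0,0,0,0]'
python3 -m handwheel '[-0.3,0,0,0,0,0,0, -0.3,0,0,0,0,0,0, -0.2,0,0,0,0,0,0, 0,0,0,0,0,0,0]'
python3 -m handwheel '[-0.2,0,0,0,0,0,0, -0.2,0,0,0,0,0,0, 0,0,0,0,0,0,0]'
```

```text
time_s: 57.35
tool_pos: [0.5036, 0.3037, 0.2864]
tcp_rot: [-0.512, 0.488, -0.486, 0.513]
ft_force: [1.3, -1.4, 0.3]
gripper_width: -0.003
time_s: 57.68
tool_pos: [0.5025, 0.3237, 0.2866]
tcp_rot: [-0.512, 0.488, -0.486, 0.514]
ft_force: [0.3, -0.1, 0.1]
gripper_width: 0.006
time_s: 57.93
tool_pos: [0.5022, 0.3332, 0.2867]
tcp_rot: [-0.512, 0.488, -0.486, 0.514]
ft_force: [0.2, 0.5, -0.8]
gripper_width: 0.004
```

```bash

python3 -m handwheel '[-0.1,0,0,0,0,0,0, -0.1,0,0,0,0,0,0, 0,0,0,0,0,0,0]'
python3 -m handwheel '[-0.1,0,0,0,0,0,0, -0.1,0,0,0,0,0,0, 0,0,0,0,0,0,0]'
python3 -m handwheel '[-0.1,0,0,0,0,0,0, -0.1,0,0,0,0,0,0, 0,0,0,0,0,0,0]'
```

```text
time_s: 58.18
tool_pos: [0.5021, 0.3378, 0.2868]
tcp_rot: [-0.512, 0.488, -0.487, 0.514]
ft_force: [-0.2, -0.4, 0.6]
gripper_width: 0.003
time_s: 58.43
tool_pos: [0.5019, 0.3429, 0.2868]
tcp_rot: [-0.511, 0.488, -0.487, 0.514]
ft_force: [0.4, -0.1, 0.4]
gripper_width: -0.001
time_s: 58.68
tool_pos: [0.5017, 0.3471, 0.2868]
tcp_rot: [-0.512, 0.487, -0.487, 0.513]
ft_force: [0.4, -3.4, 0.7]
gripper_width: 0.001
```

```bash

python3 -m handwheel '[-0.1,0,0,0,0,0,0, -0.1,0,0,0,0,0,0, 0,0,0,0,0,0,0]'
python3 - <<'E'
from h import *
b,_=snap("side","s21"); im,c=snap("wrist","w21")
cv2.imwrite("pics/s21.png",np.hstack([cv2.resize(b[160:400,120:340,::-1],(400,440)),cv2.resize(im[:,:,::-1],(400,440))]))
E
```

```text
time_s: 58.93
tool_pos: [0.5016, 0.3489, 0.2869]
tcp_rot: [0.514, -0.485, 0.491, -0.51]
ft_force: [-0.6, -14.7, 5.4]
gripper_width: 0.002
```

View pics/s21.png

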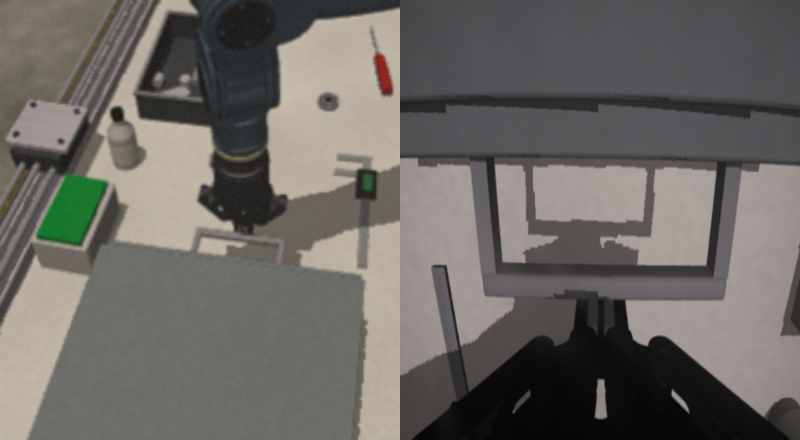

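The drawer looks shut (14 viewed): the panel is flush under the edge, and the force has risen to 15 N with no further motion. One more light press, then I back off and check.

```bash

python3 -m handwheel '[-0.1,0,0,0,0,0,0, 0,0,0,0,0,0,0]'
python3 -m handwheel '[0.5,0,0,0,0,0,0, 0.8,0,0,0,0,0,0, 0.9,-0.3,0,0,0,0,0, 0.9,-1,0,0,0,0,0, 0.9,-1,0,0,0,0,0, 1,-1,0,0,0,0,0, 1,-1,0,0,0,0,0, 1,-1,0,0,0,0,0, 1,-0.5,0,0,0,0,0, 1,0,0,0,0,0,0, 1,0,0,0,0,0,0, 1,0,0,0,0,0,0, 1,0,0,0,0,0,0, 1,0,0,0,0,0,0, 1,0,0,0,0,0,0, 1,0,0,0,0,0,0, 1,0,0,0,0,0,0, 0,0,0,0,0,0,0, 0,0,0,0,0,0,0]'
python3 - <<'E'
from h import *
s=env.sense(); print(s["time_s"],s["ft_force"].round(1))
b,_=snap("side","s22"); a,c=snap("top","t22")
cv2.imwrite("pics/f22.png",np.hstack([cv2.resize(b[100:400,100:340,::-1],(400,500)),cv2.resize(a[60:330,20:420,::-1],(400,270+0)).copy() if 0 else cv2.resize(a[90:330,20:212,::-1],(400,500))]))
g=cv2.imread("pics/t22_raw.png"); cv2.imwrite("pics/f22b.png",cv2.resize(g,(800,600),interpolation=cv2.INTER_CUBIC))
print(proj(c,[[.4955-.05*-.065,.354,.136],[.499,.349,.136],[.499,.359,.136]]).round(1).tolist())
E
```

```text
time_s: 59.2
tool_pos: [0.5016, 0.3497, 0.2869]
tcp_rot: [0.515, -0.484, 0.492, -0.508]
ft_force: [-0.8, -20.7, 5.6]
gripper_width: -0.0
time_s: 60.78
tool_pos: [0.5217, -0.0456, 0.4309]
tcp_rot: [-0.51, 0.488, -0.487, 0.514]
ft_force: [0.1, -0.7, 0.9]
gripper_width: 0.002
60.7833 [ 0.1 -0.7  0.9]
[[181.3, 200.9], [183.2, 200.9], [179.4, 200.8]]
```

View pics/f22b.png

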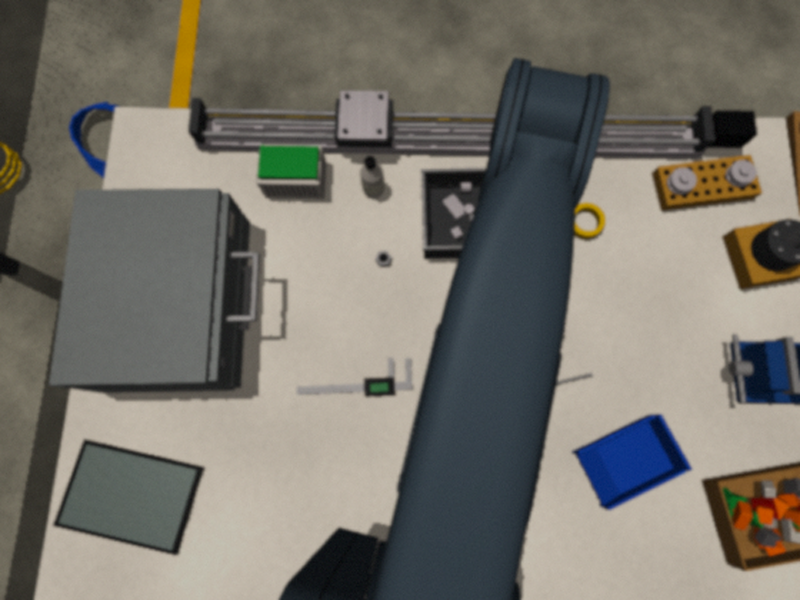

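The final view (15 viewed) shows the drawer flush with the cabinet edge and the handle at the shut position. Nothing is left on the bench to collect, and the robot is clear.

```bash
python3 -c "
from rig import env
print(env.finish_job())"
```

```text
the job is handed in; nothing more can be done
None
```

I finished the job and handed it in at about 61 s, out of the 208 s allowed. No verdict was reported.

- **What I did:** I opened the drawer to its stop first. I then tipped the bin's three offcuts into the scrap bin, set the empty bin upright in the drawer, put all five pulleys in it and pushed the drawer shut. The bearing, nut and other things were not touched.
- **Checks that passed:**
  - The wrist camera showed the bin empty after tipping and three offcuts in the scrap bin.
  - All five pulleys were in the bin before I closed the drawer.
  - At closing, the push force rose to about 21 N with no further travel. The top view then showed the drawer flush and the handle at its shut position, to within about 5 mm of the calculation.
- **Not as planned:**
  - One pulley already in the bin was shifted about 25 mm while the arm was away.
  - Because of that, the fifth pulley had to be dropped about 25 mm into the remaining gap. It leans against its neighbour and the bin wall instead of standing upright.
  - I could not look inside the drawer after it was shut.

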